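# Change over the lit candle-shop display

## Task

Change over the lit display: put the open tester candle that stands on the light base onto the middle of the cork coaster, then take every green refill carton out of the wooden rack and stand them upright on the opal top, square to the base, and roll the dimmer wheel up until the orange pointer stands at the amber mark, click 6. The cartons fit their slots too tightly to be gripped, so tip each one forward by its top back edge until it leans on the brass rail, where its sides can be gripped, and lift it out from there. Leave the clay-coloured carton in its slot and the card box and the lidded stock jar where they are, and let no green carton fall over flat.

Things in the scene. Friction and masses are not known exactly. Their poses are not given: they have to be found in the camera images.
- green_carton_0: sage green slim closed carton, 90 mm deep (x) by 30 mm thick (y) by 150 mm tall (z), about 0.17 kg; origin at the centre of its underside, z up its height, -x out of the narrow labelled front; its front and back long edges are square, the top is flat. One of the cartons to move; may be absent (None)
- green_carton_1: sage green slim closed carton, 90 mm deep (x) by 30 mm thick (y) by 150 mm tall (z), about 0.17 kg; origin at the centre of its underside, z up its height, -x out of the narrow labelled front; its front and back long edges are square, the top is flat. One of the cartons to move; may be absent (None)
- green_carton_2: sage green slim closed carton, 90 mm deep (x) by 30 mm thick (y) by 150 mm tall (z), about 0.17 kg; origin at the centre of its underside, z up its height, -x out of the narrow labelled front; its front and back long edges are square, the top is flat. One of the cartons to move; may be absent (None)
- clay_carton_0: clay (red-brown) slim closed carton, 90 mm deep (x) by 30 mm thick (y) by 150 mm tall (z), about 0.17 kg; origin at the centre of its underside, z up its height, -x out of the narrow labelled front; its front and back long edges are square, the top is flat. Stays in its slot
- rack: fixed dark-wood rack, origin on the table under the middle of its four slots; x from its open front to its back, y along the row. Slots at y = -52.5, -17.5, 17.5, 52.5 mm; a carton stands in one with its origin at x 0, z 10 mm. Brass fins 60 mm high part the slots; carton tops are 5 mm apart. End panels (outer faces y = +-79.5 mm) are 74 mm high from x -102 to 55 mm, 100 mm from x -43 to 55 mm
- rack_toe (a point): middle of the brass toe strip, 4 mm high, along y at the front bottom edge of the cartons (rack x = -46, z = 10 mm). A carton pulled forward at the top pivots here on its bottom front edge
- rack_back (a point): middle of the top edge of the rack's low back board (rack x = 47 to 55 mm, z = 60 mm): the top 100 mm of each carton's back face is free from behind; the space behind it is free for 50 mm above the lids of the stock jars there (82 mm high)
- rack_rail (a point): middle of the round brass guard rail, 10 mm thick, along y in front of the row, 45 mm ahead of the toe strip and 62 mm above the table. A carton tipped forward more than about 31 degrees falls on and rests against it at about 39 degrees, its top clear in front of the other cartons; tipped less, it falls back into its slot
- light_base: fixed low display light, black metal; origin on the table under the centre of the opal top; x from its front edge to its back, y along it towards the control pod. The opal top is a flat 104 x 162 mm (x, y) surface 25 mm above the table. The control pod, 45 mm high and 50 mm long, adjoins it at y = 85 to 135 mm
- wheel_top (a point): topmost point of the dimmer wheel's rim (a fixed point), 65 mm above the table, at x = 0, y = 117 mm of the light base. Wheel: knurled metal, 60 mm in diameter, 18 mm wide, axle along the base's y; it stands 20 mm out of the pod's top. An orange pointer beside it shows the click on ten marks 10 mm apart, the front one being 0; mark 6 is larger and amber
- dimmer (a joint): angle of the dimmer wheel in rad: 0 fully down, end stop at 4.71; grows as the rim's top is rolled along the base's +x (to the back edge). It clicks every 0.524 rad (16 mm of rim); click 6 is 3.14 rad. A sprung roller pulls it into the nearest click and holds it; about 1.5 N at the rim rolls it on, so a fingertip pressed on the rim's top with about 5 N drags it by friction
- tester: open glass tester candle, 67 mm in diameter, 74 mm tall, 0.26 kg, origin at the centre of its underside; stands on the light base at first; grip it round the glass
- coaster: fixed round cork coaster, 90 mm in diameter, 3 mm thick, origin at the centre of its underside
- cards: bystander: clear card box, 65 x 92 x 19 mm, lying on the table
- stock_jar: bystander: lidded green candle jar, 69 mm in diameter, 82 mm tall, standing on the table

How it is judged (in metres and radians):
On the way, in this order (a step that is already met when the one before it is completed fails the run):
1. the tester candle stands on the coaster, let go (horizontal distance between tester and coaster below 0.015 m and height (world z) of tester below 0.01 m and angle between tester's own z axis and vertical below 0.1 rad and contact force between tester and the fingers below 0.2 N), for 0.2 s.
2. a green carton has been tipped forward in its slot and leans on the brass rail by itself (((angle between green_carton_0's own z axis and vertical between 0.6 and 0.8 rad and x of green_carton_0 in the frame of rack between -0.06 and 0.06 m and y of green_carton_0 in the frame of rack between -0.08 and 0.08 m and height (world z) of green_carton_0 below 0.08 m and contact force between green_carton_0 and the fingers below 0.2 N and linear speed of green_carton_0 below 0.03 m/s) or (angle between green_carton_1's own z axis and vertical between 0.6 and 0.8 rad and x of green_carton_1 in the frame of rack between -0.06 and 0.06 m and y of green_carton_1 in the frame of rack between -0.08 and 0.08 m and height (world z) of green_carton_1 below 0.08 m and contact force between green_carton_1 and the fingers below 0.2 N and linear speed of green_carton_1 below 0.03 m/s) or (angle between green_carton_2's own z axis and vertical between 0.6 and 0.8 rad and x of green_carton_2 in the frame of rack between -0.06 and 0.06 m and y of green_carton_2 in the frame of rack between -0.08 and 0.08 m and height (world z) of green_carton_2 below 0.08 m and contact force between green_carton_2 and the fingers below 0.2 N and linear speed of green_carton_2 below 0.03 m/s))), for 0.2 s.
At the end, for the whole second after the job is handed in: Each green carton stands upright (6 deg) at rest on the opal top, within 20 mm of its long centre line and 80 mm of its centre along it, square within 15 deg; tester on the coaster, centred within 15 mm; dimmer at 3.14 +-0.15 rad; clay carton and bystanders not disturbed (x of green_carton_0 in the frame of light_base between -0.02 and 0.02 m and y of green_carton_0 in the frame of light_base between -0.08 and 0.08 m and height (world z) of green_carton_0 between 0.02 and 0.034 m and angle between each of green_carton_0, green_carton_1, green_carton_2, tester's own z axis and vertical below 0.1 rad and angle between the x axis of each of green_carton_0, green_carton_1, green_carton_2 and the x axis of light_base, either way round below 0.26 rad and linear speed of each of green_carton_0, green_carton_1, green_carton_2, tester below 0.02 m/s and x of green_carton_1 in the frame of light_base between -0.02 and 0.02 m and y of green_carton_1 in the frame of light_base between -0.08 and 0.08 m and height (world z) of green_carton_1 between 0.02 and 0.034 m and x of green_carton_2 in the frame of light_base between -0.02 and 0.02 m and y of green_carton_2 in the frame of light_base between -0.08 and 0.08 m and height (world z) of green_carton_2 between 0.02 and 0.034 m and horizontal distance between tester and coaster below 0.015 m and height (world z) of tester below 0.01 m and value of joint dimmer between 2.99 and 3.29 rad and velocity of joint dimmer between -0.1 and 0.1 rad/s and distance of each of clay_carton_0, cards, stock_jar from where it was at the start of the episode below 0.03 m); the robot touches nothing.
It fails at once if a green carton is drawn straight up out of its slot, upright, instead of being tipped ((x of green_carton_0 in the frame of rack between -0.03 and 0.03 m and y of green_carton_0 in the frame of rack between -0.08 and 0.08 m and height (world z) of green_carton_0 between 0.04 and 0.1 m and angle between green_carton_0's own z axis and vertical below 0.25 rad) or (x of green_carton_1 in the frame of rack between -0.03 and 0.03 m and y of green_carton_1 in the frame of rack between -0.08 and 0.08 m and height (world z) of green_carton_1 between 0.04 and 0.1 m and angle between green_carton_1's own z axis and vertical below 0.25 rad) or (x of green_carton_2 in the frame of rack between -0.03 and 0.03 m and y of green_carton_2 in the frame of rack between -0.08 and 0.08 m and height (world z) of green_carton_2 between 0.04 and 0.1 m and angle between green_carton_2's own z axis and vertical below 0.25 rad)).
It fails at once if the clay carton is knocked over, pulled out of its slot or lifted (angle between clay_carton_0's own z axis and vertical above 0.35 rad or distance of clay_carton_0 from where it was at the start of the episode above 0.03 m).
It fails at once if a bystander (card box, lidded stock jar) is pushed or knocked over (distance of any of cards, stock_jar from where it was at the start of the episode above 0.03 m or angle between any of cards, stock_jar's own z axis and vertical above 0.35 rad).
It fails at once if a green carton is dropped over onto its side or onto the floor (angle between any of green_carton_0, green_carton_1, green_carton_2's own z axis and vertical above 1.2 rad or height (world z) of any of green_carton_0, green_carton_1, green_carton_2 below -0.05 m).
Of green_carton_0, green_carton_1, green_carton_2 only 2 to 3 are there at a start; the rules pass over those that are not, and their reading is None.
At some moment in a run one of tester may be knocked a few centimetres aside while the robot is not near it.
It also fails if it takes over 210 s, if anything falls off the work surface, if the arm or the gripper's body presses on something with over 40 N, if the wrist force passes 120 N, or if a joint passes its speed limit or range.

## Robot

A 6-joint arm with a two-finger parallel gripper is mounted at the origin on a cart in front of the work surface, level with it; the furniture and walls round the work are solid. World frame = base frame: x ahead of the robot, y to its left, z up, the work surface at z = 0. Lengths are in mm, angles in rad, forces in N, time in s.
With the tool pointing down it reaches from about 350 to 775 mm from the base axis. Payload 7.3 kg.
Tool frame: the origin (TCP) lies midway between the tips of the shut fingers; the grasp point (between the pads) lies 19 mm behind it; x points along the fingers, y is the direction in which the jaws open and shut, and the axes are right-handed (so a half turn about x gives the same grasp; the last joint's range is limited). The gripper opens to 92 mm and grips with 3 to 60 N. Pads are 19 mm wide; open, the fingers measure 130 mm over their backs; the gripper's body (75 mm by 190 mm) begins 47 mm behind the grasp point.
Start: joints at [1.124, 0.342, 1.524, -0, 1.275, -0.146], TCP at [155.534, 501.452, 226.741] pointing down, gripper open.
Joint ranges: [-2.53, 2.53], [-0.77, 2.02], [0.04, 2.7], [-1, 4.14], [0.28, 2.66], [-3.11, 3.11]. Speed limits (rad/s): [2.57, 2.57, 3.14, 3.14, 3.14, 3.14].

## Interface

Orientations are given as [roll, pitch, yaw] about the fixed x, y, z axes, in that order (R = Rz(yaw) Ry(pitch) Rx(roll)).
In Python, from plant import get_obs, capture, close_job gives the robot as it stands. The module is installed in compiled form; this text tells all that it offers.
- The arm moves only by the tool send_rows, never from a script. Its argument "moves" is a list of rows, each a list of 4 numbers: the shift along the tool's x, y, z in mm, then the turn about the tool's x in degrees. In form: [[tx, ty, tz, yaw], ...]. A call has 1 to 8 rows; each row shifts and turns the commanded pose from where the row before left it, along the tool's axes as they then stand; what a row does not reach is not made up. A row lasts 1/8 s, in which the tool goes at most 62.5 mm and 10.7 degrees, less where a joint would pass 70% of its speed; a pose out of reach is approached as far as the arm can. A call with a gripper value outside its range is refused whole. "hand" is the opening, from 0 (shut) to 1 (fully open), set as the call begins (left out, the last holds). The fingers move at their own pace and stop on an object; the grip force is fixed at half the most. Time passes only in rows, so rows that do not move let the fingers close. It gives the time, the measured TCP pose, the force and the opening at its end, in the units of the state.
- get_obs(): the state, without advancing time (a new reading comes with each control period).
- capture(name): name is "scene" or "top" or "wrist"; returns a dict with "image" (384x512x3 uint8, red, green, blue), "K" (3x3 intrinsics, pixels), "position" and "attitude" of the camera in the world; the wrist camera has in their place "mount" (4x4, takes a point from camera to tool coordinates, whose origin is the TCP and whose axes are the tool frame's). Camera axes: x right, y down, z forward; pixel columns grow to the right and rows downward; lengths in mm; the calibration is good to about 2 mm. The wrist camera is an equidistant fisheye: a pixel r from the principal point sees the ray r / f radians off the axis. A picture is of the moment at which its call begins: read the wrist's pose just before it. There is no depth.
- close_job(): hands the job in, once; it reports no verdict.
The state is a dict: "time": time; "joint_positions": joint angles; "dq": joint speeds; "tau": joint torques, N m; "tool_pos": TCP position; "tcp_rot": TCP orientation; "contact_force": force on the tool from outside, world axes, zero at the start; "moment": the same for the moment, N m; "grip_width": finger opening in mm.
Only numpy, scipy, OpenCV 4.12 (cv2) and the standard library are available. Lean on these libraries where they do the work, as an engineer would, in place of code of your own. Each camera call takes 0.05 s, during which the arm holds its last target. There are 200 camera calls.

## Working session

There is one attempt and no reset: what is moved stays moved. The work goes in short steps, Python scripts to look and compute and a tool call to move; the robot and the scene stay as the last step left them, time stands still between calls to the robot, and variables do not carry over. Pictures are saved under pics/ and viewed, about 12 in all and at most 16, crops included, and the job is handed in when it is done.

Besides the shell and the picture viewer there is one more tool, called after "Request:" by a JSON object that holds its "name" and its "arguments". send_rows: Moves the arm, as the interface text tells. Its arguments: {"type":"object","properties":{"moves":{"type":"array","items":{"type":"array","items":{"type":"number"}}},"hand":{"type":"number"}},"required":["moves"]}

```bash
mkdir -p pics; cat > h.py <<'E'
import numpy as np, cv2
from plant import get_obs, capture, close_job
from scipy.spatial.transform import Rotation as R
def save(n,f):
    c=capture(n); cv2.imwrite('pics/'+f+'.png',c['image'][:,:,::-1]); np.savez('pics/'+f,**c); return c
def load(f): return dict(np.load('pics/'+f+'.npz'))
def rot(a):
    a=np.array(a); return a if a.shape==(3,3) else R.from_euler('xyz',a).as_matrix()
def ray(c,p,z):
    d=np.linalg.inv(c['K'])@[p[0],p[1],1]; d=rot(c['attitude'])@d; o=np.array(c['position']); return o+d*(z-o[2])/d[2]
def proj(c,P):
    q=rot(c['attitude']).T@(np.array(P)-c['position']); q=c['K']@q; return q[:2]/q[2]
E
python3 - <<'E'
from h import *
print(get_obs())
for n in('scene','top'):
    c=save(n,n+'0'); print(n,c['K'],c['position'],c['attitude'])
cv2.imwrite('pics/both.png',cv2.resize(np.hstack([load('scene0')['image'],load('top0')['image']])[:,:,::-1],None,fx=.78,fy=.78))
E
```

```text
{'time': 0.0, 'joint_positions': array([ 1.12398192e+00,  3.42716073e-01,  1.52500588e+00, -4.32900311e-05,
        1.27538272e+00, -1.46004507e-01]), 'dq': array([ 0.00043872,  0.00056703, -0.00021973,  0.0006536 ,  0.00109841,
       -0.00080393]), 'tau': array([-2.58965163e-03, -4.31220603e+01, -2.44228131e+01,  7.15872017e-02,
        5.55862812e-02, -2.10900348e-04]), 'tool_pos': array([155.37360464, 501.06383836, 226.05229369]), 'tcp_rot': array([-1.68942994,  1.56928374, -1.99022721]), 'contact_force': array([0.68081329, 0.3611256 , 0.25634831]), 'moment': array([-0.04177568,  0.01358839, -0.0068716 ]), 'grip_width': 91.90743667474688}
scene [[382.98916078   0.         251.91698619]
 [  0.         382.98916078 188.08863792]
 [  0.           0.           1.        ]] [1034.81427132  180.03684352  880.18225522] [-2.46304208  0.01020471  2.34147276]
top [[403.17294116   0.         258.39212041]
 [  0.         403.17294116 190.14111202]
 [  0.           0.           1.        ]] [ 114.49353254  -88.66728733 1238.42312884] [-2.73999957  0.0041588  -1.93786697]
```

View pics/scene0.png

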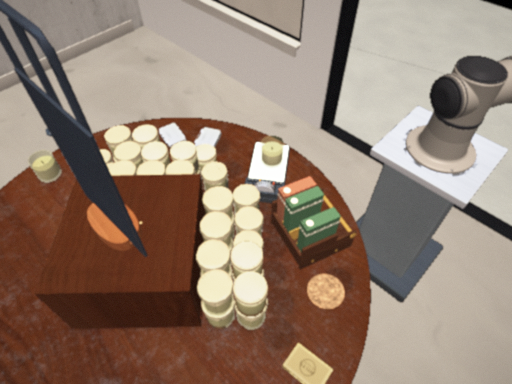

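View pics/top0.png

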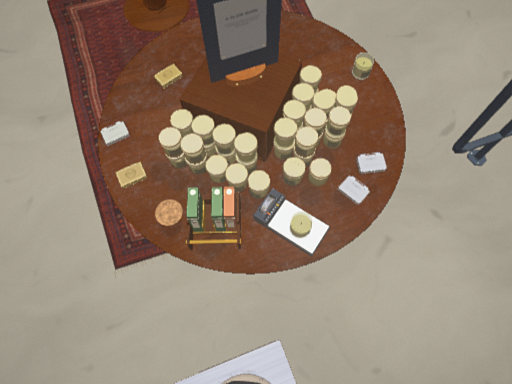

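The scene shows two green cartons and one clay, with one slot empty. The coaster is at top-view pixel (169,212), the tester at (301,224) on the base, and the wheel pod at (269,204). I'll measure from masks and an enlarged crop.

```bash
python3 - <<'E'
from h import *
c=load('top0'); s=load('scene0')
for n,p,z in [('coaster',(169,212),3),('tester top',(301,219),74+25),('tester bot',(301,229),25),('rackR',(213,205),160)]: print(n,ray(c,p,z).round())
for n,p,z in [('coaster',(326,291),3),('tester top',(271,146),99),]: print(n,ray(s,p,z).round())
a=cv2.resize(c['image'][170:260,140:340],None,fx=4,fy=4,interpolation=3); 
b=cv2.resize(s['image'][130:310,220:370],None,fx=3,fy=3,interpolation=3)
cv2.imwrite('pics/ca.png',a[:,:,::-1]);cv2.imwrite('pics/cb.png',b[:,:,::-1])
E
```

```text
coaster [639.  27.   3.]
tester top [ 435. -343.   99.]
tester bot [ 425. -346.   25.]
rackR [ 547. -111.  160.]
coaster [639.  32.   3.]
tester top [ 439. -333.   99.]
```

View pics/ca.png

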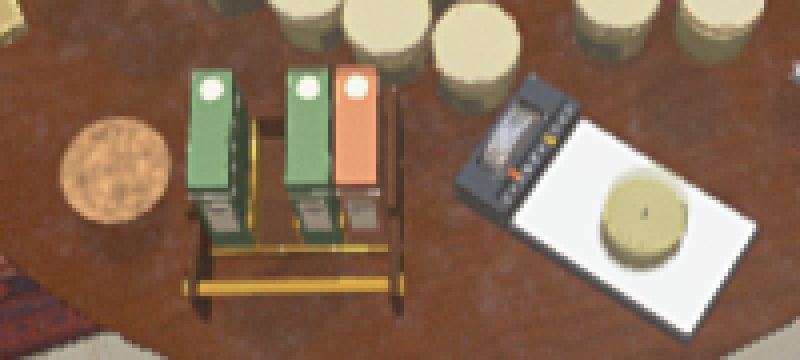

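View pics/cb.png

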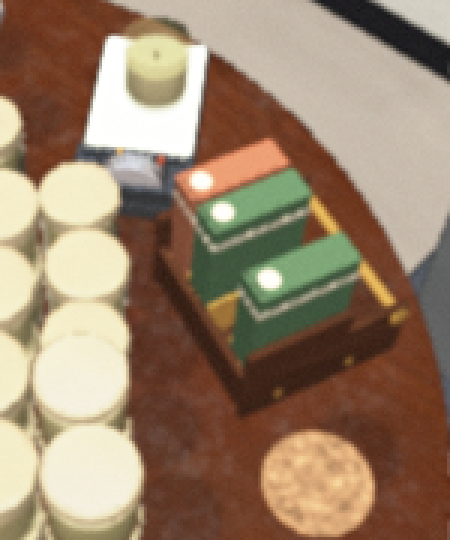

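```bash
python3 - <<'E'
from h import *
c=load('top0'); s=load('scene0')
A=lambda u,v,z: ray(c,(140+(u-1.5)/4,170+(v-1.5)/4),z)
B=lambda u,v,z: ray(s,(220+(u-1)/3,130+(v-1)/3),z)
def pr(n,l,f,z):
    P=np.array([f(*q,z) for q in l]); print(n,P[:,:2].round().tolist(),'mean',P.mean(0).round(1)); return P
P=pr('opal top',[(580,120),(757,228),(687,340),(512,228)],A,25); d=P[2]-P[1]; print(np.linalg.norm(np.diff(P,axis=0),axis=1))
print('yaw y axis', np.degrees(np.arctan2(*(P[0]+P[3]-P[1]-P[2])[1::-1])))
P=pr('opal scene',[(109,37),(208,45),(190,155),(86,148)],B,25);print(np.linalg.norm(np.diff(P,axis=0),axis=1))
print('yaw y axis', np.degrees(np.arctan2(*(P[2]+P[3]-P[1]-P[0])[1::-1])))
for n,l in (('g1',[(191,69),(233,69),(229,187),(187,188)]),('g2',[(286,68),(328,68),(329,187),(285,187)]),('clay',[(335,66),(377,66),(380,187),(335,187)])):
    P=pr(n+' top',l,A,160);print(np.linalg.norm(np.diff(P,axis=0),axis=1).round())
for n,l in (('g1',[(346,232),(360,262),(252,303),(242,272)]),('g2',[(297,168),(309,197),(206,238),(194,206)]),('clay',[(275,139),(289,166),(187,203),(174,178)])):
    P=pr(n+' sc',l,B,160);print(np.linalg.norm(np.diff(P,axis=0),axis=1).round())
pr('coaster t',[(115,170)],A,3);pr('coaster s',[(318,483)],B,3)
pr('rail',[(184,288),(404,287)],A,62)
# masks: coaster
for nm,cc,(x,y) in(('t',c,(169,212)),('s',s,(326,291))):
    h=cv2.cvtColor(cc['image'],cv2.COLOR_RGB2HSV); m=((h[...,2]>150)&(h[...,0]<20)).astype(np.uint8)
    n,l,st,ce=cv2.connectedComponentsWithStats(m); k=l[y,x]; print(nm,st[k],ray(cc,ce[k],3))
E
```

```text
opal top [[536.0, -336.0], [401.0, -431.0], [339.0, -343.0], [470.0, -251.0]] mean [ 436.4 -340.4   25. ]
[164.69788103 107.60337775 160.54832306]
yaw y axis 35.06172119613092
opal scene [[402.0, -428.0], [339.0, -345.0], [466.0, -259.0], [529.0, -338.0]] mean [ 434.1 -342.4   25. ]
[104.76161868 152.7320216  101.30556659]
yaw y axis 34.81732747547014
g1 top [[628.0, -59.0], [617.0, -88.0], [531.0, -58.0], [541.0, -30.0]] mean [579.2 -58.5 160. ]
[31. 91. 30.]
g2 top [[604.0, -124.0], [593.0, -153.0], [506.0, -124.0], [517.0, -94.0]] mean [ 554.7 -123.7  160. ]
[31. 92. 31.]
clay top [[592.0, -158.0], [581.0, -187.0], [493.0, -157.0], [504.0, -128.0]] mean [ 542.5 -157.4  160. ]
[31. 93. 32.]
g1 sc [[531.0, -51.0], [546.0, -27.0], [631.0, -63.0], [615.0, -86.0]] mean [580.7 -56.6 160. ]
[29. 92. 28.]
g2 sc [[506.0, -118.0], [523.0, -93.0], [610.0, -126.0], [593.0, -153.0]] mean [ 558.  -122.3  160. ]
[30. 93. 32.]
clay sc [[494.0, -150.0], [509.0, -124.0], [594.0, -159.0], [583.0, -183.0]] mean [ 545. -154.  160.]
[30. 92. 27.]
coaster t [[639.0, 29.0]] mean [639.1  29.2   3. ]
coaster s [[639.0, 31.0]] mean [638.9  31.3   3. ]
rail [[504.0, 1.0], [446.0, -153.0]] mean [475.  -76.1  62. ]
t [155 199  28  27 573] [639.53520281  29.19582378   3.        ]
s [ 307  273   38   36 1077] [639.86534202  31.24844569   3.        ]
```

```bash
cat >> h.py <<'E'
def plan(x,y,z,a=None,step=50):
    """remaining move in tool axes; a = wanted world heading (deg) of tool y"""
    o=get_obs(); T=rot(o['tcp_rot']); d=T.T@(np.array([x,y,z])-o['tool_pos']); n=max(1,int(np.ceil(np.linalg.norm(d)/step)))
    a0=np.degrees(np.arctan2(T[1,1],T[0,1]))
    print('t',round(o['time'],2),'pos',o['tool_pos'].round(1),'a',a0.round(1),'F',o['contact_force'].round(1),'w',round(o['grip_width'],1))
    print('total',d.round(1),'rows',n,'each',(d/n).round(1),'' if a is None else 'turn %.1f'%((a0-a+90)%180-90))
CB=np.array([435.5,-341.]); BX=np.array([.5736,-.8192]); BY=np.array([.8192,.5736])
CR=np.array([562,-106.6]); RX=np.array([.940,-.342]); RY=np.array([.342,.940])
base=lambda x,y: CB+x*BX+y*BY
rack=lambda x,y: CR+x*RX+y*RY
def wray(c,T,pos,p,z):
    K=c['K']; u=np.array([(p[0]-K[0,2])/K[0,0],(p[1]-K[1,2])/K[1,1]]); th=np.hypot(*u)
    d=np.array([*(np.sin(th)*u/max(th,1e-9)),np.cos(th)]); M=c['mount']; d=T@(M[:3,:3]@d); o=T@M[:3,3]+pos
    return o+d*(z-o[2])/d[2]
def wsave(f):
    o=get_obs(); c=save('wrist',f); c['T']=rot(o['tcp_rot']); c['pos']=o['tool_pos']; np.savez('pics/'+f,**c); return c
def W(c,p,z): return wray(c,c['T'],c['pos'],p,z)
E
python3 - <<'E'
from h import *
plan(480,150,250,step=60)
o=get_obs(); print(rot(o['tcp_rot']).round(3))
E
```

```text
t 0.1 pos [155.4 501.1 226.1] a 72.8 F [-0.1  0.6  0.6] w 91.6
total [ -23.7 -239.2  414.1] rows 8 each [ -3.  -29.9  51.8] 
[[-0.001  0.296  0.955]
 [-0.001  0.955 -0.296]
 [-1.    -0.001 -0.   ]]
```

Request:
{"name": "send_rows", "arguments": {"moves": [[-3, -30, 51.8, 8], [-3, -23, 55, 8], [-3, -15, 57, 8], [-3, -8, 59, 8], [-3, 0, 60, 8], [-3, 8, 59, 8], [-3, 16, 57, 8], [-3, 24, 54, 8]], "hand": 1}}

```text
time: 1.1
tool_pos: [470.3, 142.2, 250.6]
tcp_rot: [-2.283, 1.57, 2.577]
contact_force: [1.4, 0.9, 0.3]
grip_width: 91.8
```

```bash
python3 - <<'E'
from h import *
plan(437,-300,280,-20,step=56)
E
```

```text
t 1.1 pos [470.3 142.2 250.6] a 8.5 F [1.4 0.9 0.3] w 91.8
total [-29.5 -98.2 432.5] rows 8 each [ -3.7 -12.3  54.1] turn 28.5
```

Request:
{"name": "send_rows", "arguments": {"moves": [[-4, -12, 54, 0], [-4, -12, 54, 0], [-4, -12, 54, 0], [-4, -12, 54, 0], [-4, -12, 54, 0], [-4, -12, 54, 0], [-4, -12, 54, 0], [0, -12, 54, 0]]}}

```text
time: 2.1
tool_pos: [440.0, -299.4, 278.7]
tcp_rot: [1.869, 1.571, 0.451]
contact_force: [0.1, -0.3, -0.6]
grip_width: 92.0
```

Request:
{"name": "send_rows", "arguments": {"moves": [[0, 0, 0, 10], [0, 0, 0, 10], [0, 0, 0, 8.5], [0, 0, 0, 0]]}}

```text
time: 2.6
tool_pos: [440.2, -297.6, 278.3]
tcp_rot: [-2.029, 1.57, 2.34]
contact_force: [-0.9, 0.5, -0.2]
grip_width: 91.9
```

```bash
python3 - <<'E'
from h import *
plan(437,-340,250,-20)
c=wsave('w1'); print(c['K'],c['mount'].round(2))
E
```

```text
t 2.6 pos [ 440.2 -297.6  278.3] a -19.7 F [-0.9  0.5 -0.2] w 91.9
total [28.3 11.3 41.1] rows 2 each [14.1  5.6 20.5] turn 0.3
[[297.31863964   0.         256.48125271]
 [  0.         297.31863964 186.71683267]
 [  0.           0.           1.        ]] [[-0.0000e+00 -3.1000e-01  9.5000e-01 -1.5775e+02]
 [ 1.0000e+00  0.0000e+00  0.0000e+00  6.0000e-02]
 [-0.0000e+00  9.5000e-01  3.1000e-01 -8.3630e+01]
 [ 0.0000e+00  0.0000e+00  0.0000e+00  1.0000e+00]]
```

View pics/w1.png

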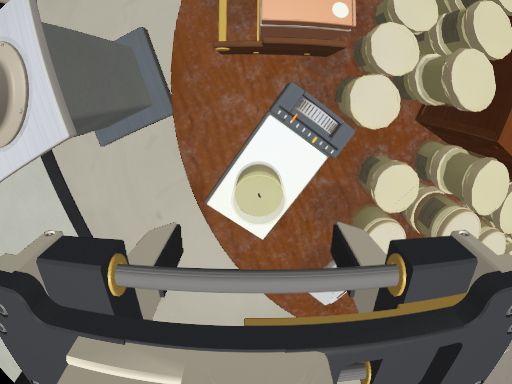

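```bash
python3 - <<'E'
from h import *
c=load('w1')
P=np.array([W(c,p,25) for p in [(267,115),(327,156),(262,239),(207,203)]]); print(P.round(),P.mean(0).round(1),np.linalg.norm(np.diff(P,axis=0),axis=1))
print(np.degrees(np.arctan2(*(P[0]+P[1]-P[2]-P[3])[1::-1])))
for p,z in [((259,195),99),((259,191),25),((260,196),75)]: print(p,W(c,p,z).round(1))
pt=[(278,111),(285,114),(293,118),(300,123),(308,128),(315,133),(323,139),(332,143)]
for q in [(283,110),(293,118),(316,139),(333,151)]: 
    w=W(c,q,45)[:2]-CB; print(q,w@BX,w@BY)
im=cv2.resize(c['image'][75:245,195:365],None,fx=4.5,fy=4.5,interpolation=3); cv2.imwrite('pics/w1c.png',im[:,:,::-1])
E
```

```text
[[ 472. -252.   25.]
 [ 535. -335.   25.]
 [ 403. -429.   25.]
 [ 345. -344.   25.]] [ 438.6 -340.3   25. ] [104.05512705 161.55267077 102.2213668 ]
35.65441675061998
(259, 195) [ 430.9 -333.3   99. ]
(259, 191) [ 424.8 -352.6   25. ]
(260, 196) [ 429.  -343.2   75. ]
(283, 110) -40.03474040506672 99.08450588838357
(293, 118) -23.12147163860474 98.3587072911483
(316, 139) 18.893687174369234 94.32515479812635
(333, 151) 48.29831380630312 95.53277584603983
```

View pics/w1c.png

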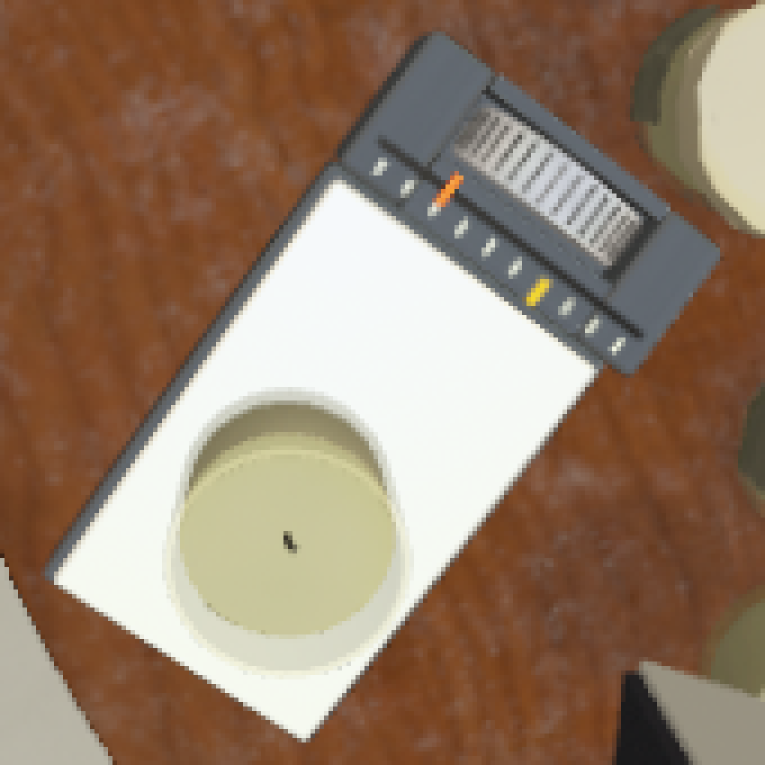

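```bash
python3 - <<'E'
from h import *
c=load('w1'); f=lambda u,v,z:W(c,(195+(u-1.7)/4.5,75+(v-1.7)/4.5),z).round(1)
print('rim',f(288,555,99),f(165,555,99),f(412,555,99),f(288,676,99)); print('base',f(287,485,25),f(188,485,25),f(385,485,25),f(290,389,25)); print('ctr wheel',f(550,185,62))
t=load('top0'); print(ray(t,(301,222),75), ray(load('scene0'),(271.5,152),75))
plan(428,-346,120,-20)
E
```

```text
rim [ 429.2 -336.8   99. ] [ 398.1 -325.7   99. ] [ 460.7 -348.    99. ] [ 417.3 -370.6   99. ]
base [ 428.3 -339.9   25. ] [ 398.3 -329.2   25. ] [ 458.1 -350.5   25. ] [ 439.8 -310.4   25. ]
ctr wheel [ 531.3 -270.4   62. ]
[ 432.86607506 -344.30228753   75.        ] [ 438.11241268 -331.07711213   75.        ]
t 2.65 pos [ 440.2 -297.6  278.4] a -19.6 F [-0.1 -0.7 -0.2] w 92.0
total [158.4   4.8  49.8] rows 4 each [39.6  1.2 12.5] turn 0.4
```

Request:
{"name": "send_rows", "arguments": {"moves": [[20, 1, 21, 0], [30, 1, 21, 0], [45, 1, 0, 0], [45, 0, 0, 0], [40, 0, 0, 0], [30, 0, 0, 0], [23, 0, 0, 0], [0, 0, 0, 0]]}}

```text
time: 3.65
tool_pos: [428.1, -337.2, 44.1]
tcp_rot: [-2.057, 1.567, 2.313]
contact_force: [0.4, 0.1, 0.6]
grip_width: 91.8
```

Request:
{"name": "send_rows", "arguments": {"moves": [[0, 0, 0, 0], [0, 0, 0, 0], [0, 0, 0, 0], [0, 0, 0, 0], [0, 0, 0, 0], [0, 0, 0, 0]], "hand": 0}}

```text
time: 4.4
tool_pos: [429.2, -338.4, 46.6]
tcp_rot: [1.077, 1.57, -0.838]
contact_force: [-1.9, 0.4, 5.7]
grip_width: 66.8
```

```bash
python3 - <<'E'
from h import *
plan(639.3,30.3,260,-20)
plan(639.3,30.3,27,-20)
wsave('w2')
E
```

```text
t 4.4 pos [ 429.2 -338.4   46.6] a -19.7 F [-1.9  0.4  5.7] w 66.8
total [-213.6   73.5 -417.9] rows 10 each [-21.4   7.4 -41.8] turn 0.3
t 4.4 pos [ 429.2 -338.4   46.6] a -19.7 F [-1.9  0.4  5.7] w 66.8
total [  19.4   73.3 -418. ] rows 9 each [  2.2   8.1 -46.4] turn 0.3
```

View pics/w2.png

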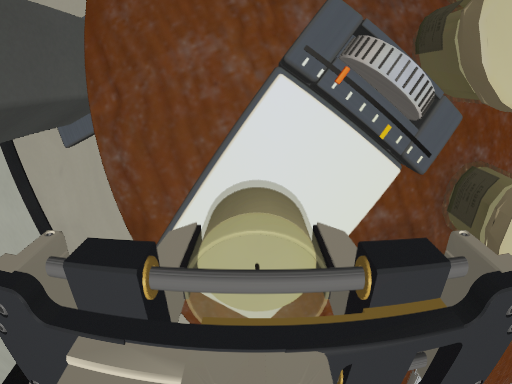

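Request:
{"name": "send_rows", "arguments": {"moves": [[-20, 0, 0, 0], [-50, 0, 0, 0], [-50, 0, 0, 0], [-50, 0, 0, 0], [-43, 7, -40, 0], [0, 8, -47, 0], [0, 8, -47, 0], [0, 8, -47, 0]]}}

```text
time: 5.45
tool_pos: [519.6, -176.8, 258.4]
tcp_rot: [-1.996, 1.57, 2.372]
contact_force: [0.5, -1.1, -2.7]
grip_width: 66.5
```

Request:
{"name": "send_rows", "arguments": {"moves": [[0, 8, -47, 0], [0, 8, -47, 0], [0, 8, -47, 0], [0, 8, -47, 0], [0, 8, -40, 0], [0, 0, 0, 0]]}}

```text
time: 6.2
tool_pos: [634.4, 25.7, 257.4]
tcp_rot: [-1.842, 1.569, 2.53]
contact_force: [-0.8, -0.4, -3.0]
grip_width: 66.5
```

```bash
python3 - <<'E'
from h import *
plan(639.3,30.3,27,-20)
c=wsave('w3')
h=cv2.cvtColor(c['image'],cv2.COLOR_RGB2HSV); m=cv2.inRange(h,(8,60,150),(22,255,255))
n,l,st,ce=cv2.connectedComponentsWithStats(m)
for k in range(1,n):
    if st[k,4]>150: print(st[k],ce[k].round(),W(c,ce[k],3).round(1))
E
```

```text
t 6.2 pos [634.4  25.7 257.4] a -19.5 F [-0.8 -0.4 -3. ] w 66.5
total [230.4   3.5  -5.9] rows 5 each [46.1  0.7 -1.2] turn 0.5
[ 227  117   64   63 3159] [259. 148.] [639.5  30.4   3. ]
[380 155  40  20 190] [395. 162.] [830.2 -54.5   3. ]
[406 171  45  59 346] [422. 190.] [ 870.9 -118.1    3. ]
[454 198  38  25 218] [469. 205.] [ 970.5 -184.9    3. ]
[355 204  38  20 194] [371. 211.] [ 775.3 -120.2    3. ]
[490 340  22  42 340] [501. 365.] [1179.9 -886.2    3. ]
```

View pics/w3.png

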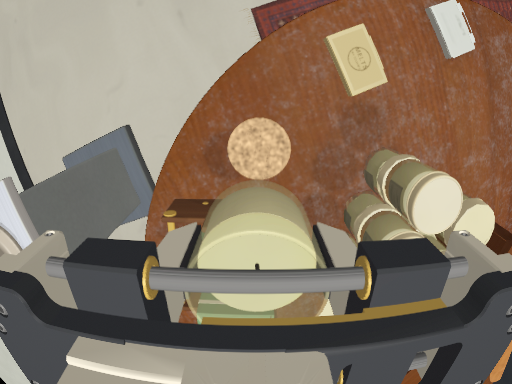

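Request:
{"name": "send_rows", "arguments": {"moves": [[50, 2, -3, 0], [50, 1.5, -3, 0], [50, 0, 0, 0], [45, 0, 0, 0], [22, 0, 0, 0], [9, 0, 0, 0], [3, 0, 0, 0], [0, 0, 0, 0]]}}

```text
time: 7.25
tool_pos: [639.9, 27.0, 30.8]
tcp_rot: [1.853, 1.569, -0.063]
contact_force: [-0.5, -1.0, -2.6]
grip_width: 66.4
```

```bash
python3 - <<'E'
from h import *
plan(639.4,30.4,24.5,-20)
E
```

```text
t 7.25 pos [639.9  27.   30.8] a -19.7 F [-0.5 -1.  -2.6] w 66.4
total [ 6.3 -1.6 -3.1] rows 1 each [ 6.3 -1.6 -3.1] turn 0.3
```

Request:
{"name": "send_rows", "arguments": {"moves": [[3, -1.6, -3, 0], [3, 0, 0, 0], [1, 0, 0, 0], [0, 0, 0, 0]]}}

```text
time: 7.75
tool_pos: [639.1, 31.1, 24.5]
tcp_rot: [2.028, 1.569, 0.113]
contact_force: [-4.3, 1.0, 7.7]
grip_width: 66.5
```

Request:
{"name": "send_rows", "arguments": {"moves": [[0, 0, 0, 0], [0, 0, 0, 0], [0, 0, 0, 0], [0, 0, 0, 0]], "hand": 1}}

```text
time: 8.25
tool_pos: [638.8, 30.7, 22.6]
tcp_rot: [-1.669, 1.571, 2.699]
contact_force: [0.5, -0.0, 0.8]
grip_width: 91.7
```

Request:
{"name": "send_rows", "arguments": {"moves": [[-20, 0, 0, 0], [-40, 0, 0, 0], [-50, 0, 0, 0], [-50, 0, 0, 0], [-50, 0, 0, 0], [0, 0, 0, 0]]}}

```text
time: 9.0
tool_pos: [640.8, 30.5, 237.8]
tcp_rot: [1.852, 1.561, -0.063]
contact_force: [0.4, -0.3, -0.3]
grip_width: 91.3
```

```bash
python3 - <<'E'
from h import *
x,y=base(0,117)
plan(480,-140,250,-55)
plan(x,y,110,-55)
E
```

```text
t 9.0 pos [640.8  30.5 237.8] a -19.7 F [ 0.4 -0.3 -0.3] w 91.3
total [-13.6 -93.7 214.8] rows 5 each [ -2.7 -18.7  43. ] turn 35.3
t 9.0 pos [640.8  30.5 237.8] a -19.7 F [ 0.4 -0.3 -0.3] w 91.3
total [126.9  -1.4 323.8] rows 7 each [18.1 -0.2 46.3] turn 35.3
```

Request:
{"name": "send_rows", "arguments": {"moves": [[-2, 0, 46, 0], [0, 0, 46, 0], [0, 0, 46, 0], [0, 0, 46, 0], [0, 0, 46, 0], [0, 0, 46, 0], [0, 0, 46, 0], [0, 0, 0, 9]], "hand": 0}}

```text
time: 10.0
tool_pos: [528.3, -275.4, 233.1]
tcp_rot: [-1.342, 1.569, 2.861]
contact_force: [0.3, 0.4, -0.3]
grip_width: 16.2
```

Request:
{"name": "send_rows", "arguments": {"moves": [[0, 0, 0, 9], [0, 0, 0, 9], [0, 0, 0, 8.3], [0, 0, 0, 0]]}}

```text
time: 10.5
tool_pos: [529.7, -272.2, 233.5]
tcp_rot: [-1.252, 1.569, 2.501]
contact_force: [-1.1, -0.3, 0.7]
grip_width: 0.2
```

```bash
python3 - <<'E'
from h import *
x,y=base(-14,117)
plan(x,y,72,-55)
E
```

```text
t 10.5 pos [ 529.7 -272.2  233.5] a -55.0 F [-1.1 -0.3  0.7] w 0.2
total [161.5 -11.4  -0.5] rows 4 each [40.4 -2.8 -0.1] turn 0.0
```

Request:
{"name": "send_rows", "arguments": {"moves": [[40, -4, 0, 0], [45, -4, 0, 0], [45, -4, 0, 0], [25, 0, 0, 0], [7, 0, 0, 0], [0, 0, 0, 0]]}}

```text
time: 11.25
tool_pos: [523.3, -262.7, 72.8]
tcp_rot: [-1.836, 1.571, 1.917]
contact_force: [0.4, -0.7, -0.9]
grip_width: 0.8
```

Request:
{"name": "send_rows", "arguments": {"moves": [[2, 0, 0, 0], [0, 0, 0, 0]]}}

```text
time: 11.5
tool_pos: [523.6, -262.9, 71.6]
tcp_rot: [1.983, 1.569, -0.547]
contact_force: [1.2, 0.1, 0.3]
grip_width: 0.2
```

Request:
{"name": "send_rows", "arguments": {"moves": [[2, 0, 0, 0], [2, 0, 0, 0], [0, 0, 0, 0]]}}

```text
time: 11.88
tool_pos: [523.1, -262.5, 66.5]
tcp_rot: [-1.426, 1.57, 2.326]
contact_force: [-0.8, 0.4, -0.1]
grip_width: 0.5
```

Request:
{"name": "send_rows", "arguments": {"moves": [[1.5, 0, 0, 0], [0, 0, 0, 0]]}}

```text
time: 12.12
tool_pos: [523.1, -262.5, 65.0]
tcp_rot: [-1.514, 1.57, 2.238]
contact_force: [-0.1, 0.2, 0.3]
grip_width: 0.0
```

Request:
{"name": "send_rows", "arguments": {"moves": [[1.5, 0, 0, 0], [0, 0, 0, 0]]}}

```text
time: 12.38
tool_pos: [523.1, -262.5, 63.5]
tcp_rot: [-1.526, 1.57, 2.226]
contact_force: [-0.1, -0.6, 0.2]
grip_width: 0.6
```

Request:
{"name": "send_rows", "arguments": {"moves": [[1, 0, 0, 0], [0, 0, 0, 0]]}}

```text
time: 12.62
tool_pos: [523.3, -262.6, 62.9]
tcp_rot: [2.214, 1.57, -0.317]
contact_force: [0.2, -0.1, 1.5]
grip_width: 0.5
```

Request:
{"name": "send_rows", "arguments": {"moves": [[1, 0, 0, 0], [0, 0, 0, 0]]}}

```text
time: 12.88
tool_pos: [523.4, -262.7, 62.5]
tcp_rot: [2.012, 1.57, -0.519]
contact_force: [-1.4, -0.2, 7.4]
grip_width: 0.2
```

Request:
{"name": "send_rows", "arguments": {"moves": [[0.7, 0, 0, 0], [0, 0, 0, 0]]}}

```text
time: 13.12
tool_pos: [523.4, -262.8, 62.3]
tcp_rot: [1.944, 1.57, -0.588]
contact_force: [-1.8, 1.2, 9.8]
grip_width: 0.6
```

Pressing at about 9 N. Now I'll drag +x (tool y) by 32 mm.

Request:
{"name": "send_rows", "arguments": {"moves": [[0, 4, 0, 0], [0, 4, 0, 0], [0, 4, 0, 0], [0, 4, 0, 0], [0, 4, 0, 0], [0, 4, 0, 0], [0, 4, 0, 0], [0, 4, 0, 0]]}}

```text
time: 14.12
tool_pos: [541.9, -289.1, 61.7]
tcp_rot: [2.146, 1.57, -0.386]
contact_force: [0.1, 0.4, 3.0]
grip_width: 0.3
```

Request:
{"name": "send_rows", "arguments": {"moves": [[0, 0, 0, 0], [-10, 0, 0, 0], [-10, 0, 0, 0], [0, -16, 0, 0], [0, -16, 0, 0], [0, 0, 0, 0]]}}

```text
time: 14.88
tool_pos: [522.8, -261.8, 81.4]
tcp_rot: [-1.437, 1.57, 2.315]
contact_force: [0.3, -0.6, 0.6]
grip_width: 0.5
```

```bash
python3 - <<'E'
from h import *
x,y=base(-14,117)
plan(x,y,62,-55)
c=wsave('w4')
E
```

```text
t 14.88 pos [ 522.8 -261.8   81.4] a -55.0 F [ 0.3 -0.6  0.6] w 0.5
total [19.4  0.8 -0.1] rows 1 each [19.4  0.8 -0.1] turn 0.0
```

View pics/w4.png

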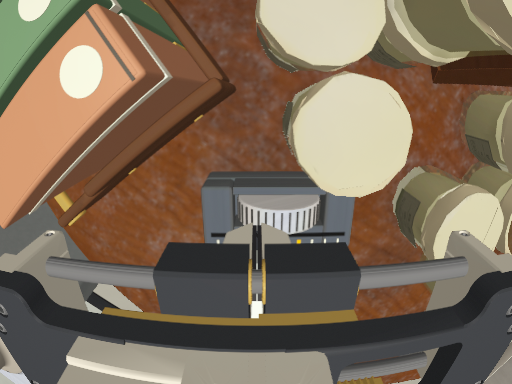

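Request:
{"name": "send_rows", "arguments": {"moves": [[10, 0, 0, 0], [7, 0, 0, 0], [3, 0, 0, 0], [0.5, 0, 0, 0], [0, 0, 0, 0]]}}

```text
time: 15.55
tool_pos: [523.3, -262.8, 62.1]
tcp_rot: [1.984, 1.57, -0.547]
contact_force: [-5.0, 4.3, 18.0]
grip_width: 0.8
```

Request:
{"name": "send_rows", "arguments": {"moves": [[0, 4, 0, 0], [0, 4, 0, 0], [0, 4, 0, 0], [0, 4, 0, 0]]}}

```text
time: 16.05
tool_pos: [534.1, -277.9, 64.7]
tcp_rot: [1.802, 1.564, -0.729]
contact_force: [-4.1, -1.3, 25.1]
grip_width: 0.6
```

Request:
{"name": "send_rows", "arguments": {"moves": [[0, 4, 0, 0], [0, 4, 0, 0], [0, 4, 0, 0], [0, 4, 0, 0], [0, 0, 0, 0]]}}

```text
time: 16.68
tool_pos: [542.4, -289.9, 61.0]
tcp_rot: [1.905, 1.568, -0.627]
contact_force: [0.8, -0.2, 5.4]
grip_width: 0.6
```

Request:
{"name": "send_rows", "arguments": {"moves": [[-10, 0, 0, 0], [-40, 0, 0, 0], [-50, 0, 0, 0], [-50, 0, -30, 0], [-20, 0, -50, 0], [0, 0, 0, 0]]}}

```text
time: 17.42
tool_pos: [609.5, -240.9, 232.2]
tcp_rot: [2.298, 1.567, -0.229]
contact_force: [0.3, -0.7, 0.4]
grip_width: 0.3
```

```bash
python3 - <<'E'
from h import *
c=wsave('w5'); im=c['image']
h=cv2.cvtColor(im,cv2.COLOR_RGB2HSV)
def show(lo,hi,n):
    m=cv2.inRange(h,lo,hi); k,l,st,ce=cv2.connectedComponentsWithStats(m)
    for i in range(1,k):
        p=W(c,ce[i],45)[:2]-CB; q=(p@BX,p@BY)
        if abs(q[0])<60 and 80<q[1]<140 and st[i,4]>2: print(n,st[i],ce[i].round(),np.round(q,1))
show((5,170,200),(14,255,255),'orange'); show((19,150,150),(30,255,255),'amber')
x,y=rack(90,52.5); plan(x,y,250,-20)
E
```

```text
t 17.48 pos [ 607.7 -241.8  230.6] a -54.9 F [-0.3 -0.5 -0.7] w 0.2
total [ -19.5  -93.1 -135. ] rows 4 each [ -4.9 -23.3 -33.7] turn -34.9
```

```bash
python3 - <<'E'
from h import *
for cc,f in ((load('top0'),'old'),(save('top','top1'),'new'),(load('scene0'),'sc old'),(save('scene','sc1'),'sc new')):
    h=cv2.cvtColor(cc['image'],cv2.COLOR_RGB2HSV)
    P=np.array([[xx,yy] for yy in range(384) for xx in range(512) if h[yy,xx,1]>140 and h[yy,xx,2]>130 and h[yy,xx,0]<32])
    for p in P:
        q=ray(cc,p,45)[:2]-CB; b=(q@BX,q@BY)
        if abs(b[0])<50 and 86<b[1]<108: print(f,p,h[p[1],p[0]],np.round(b))
t=load('top1')['image'];print(t.shape); cv2.imwrite('pics/t1c.png',cv2.resize(t[170:260,140:340],None,fx=4,fy=4,interpolation=3)[:,:,::-1])
E
```

```text
old [277 204] [ 21 145 195] [20. 93.]
old [277 205] [ 22 165 210] [17. 92.]
old [278 205] [ 22 178 206] [19. 89.]
old [267 213] [  9 159 186] [-23. 103.]
old [268 213] [ 12 175 210] [-21. 100.]
old [269 213] [ 11 156 199] [-19.  98.]
old [269 214] [ 11 148 225] [-22.  96.]
new [274 202] [  8 141 175] [ 20. 105.]
new [274 203] [  9 167 192] [ 18. 103.]
new [275 203] [  9 185 194] [ 19. 101.]
new [276 203] [ 11 157 171] [21. 98.]
new [276 204] [ 15 177 212] [18. 96.]
new [277 204] [ 21 143 182] [20. 93.]
new [277 205] [ 22 159 194] [17. 92.]
new [278 205] [ 22 176 190] [19. 89.]
sc old [273 183] [  6 170 193] [-24.  99.]
sc old [274 183] [  6 153 167] [-26.  99.]
(384, 512, 3)
```

Request:
{"name": "send_rows", "arguments": {"moves": [[-5, -23, -34, 0], [-5, -23, -34, 0], [-5, -23, -34, 0], [-5, -24, -34, 0], [0, 0, 0, -9], [0, 0, 0, -9], [0, 0, 0, -9], [0, 0, 0, -8]]}}

```text
time: 18.58
tool_pos: [664.1, -90.0, 249.3]
tcp_rot: [-1.387, 1.568, 2.979]
contact_force: [-0.2, -0.3, 0.0]
grip_width: 0.2
```

```bash
python3 - <<'E'
from h import *
x,y=rack(80,52.5); plan(x,y,149,-20)
E
```

```text
t 18.57 pos [664.1 -90.  249.3] a -19.8 F [-0.2 -0.3  0. ] w 0.2
total [100.3 -10.   -2.1] rows 3 each [33.4 -3.3 -0.7] turn 0.2
```

Request:
{"name": "send_rows", "arguments": {"moves": [[30, -5, -1, 0], [30, -5, -1, 0], [30, 0, 0, 0], [11, 0, 0, 0], [0, 0, 0, 0]]}}

```text
time: 19.2
tool_pos: [655.9, -84.2, 148.8]
tcp_rot: [-1.454, 1.569, 2.908]
contact_force: [-0.4, -0.2, 0.6]
grip_width: 0.4
```

```bash
python3 - <<'E'
from h import *
x,y=rack(64,52.5); plan(x,y,149,-20)
c=wsave('w6')
E
```

```text
t 19.2 pos [655.9 -84.2 148.8] a -20.1 F [-0.4 -0.2  0.6] w 0.4
total [ -0.2 -16.5   0.7] rows 1 each [ -0.2 -16.5   0.7] turn -0.1
```

View pics/w6.png

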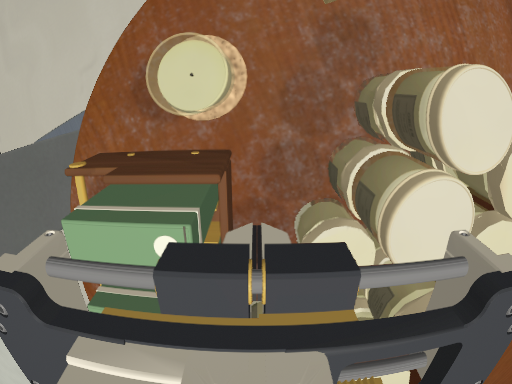

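Request:
{"name": "send_rows", "arguments": {"moves": [[0, -8, 0.7, 0], [0, -7, 0, 0], [-3, -6, 0, 0], [-4, -7, 0, 0], [-4, -7, 0, 0], [-3, -7, 0, 0], [-2.5, -6.5, 0, 0], [-2, -6.5, 0, 0]]}}

```text
time: 20.25
tool_pos: [605.7, -65.7, 169.7]
tcp_rot: [1.68, 1.566, -0.241]
contact_force: [4.3, -0.8, 7.5]
grip_width: 0.3
```

Request:
{"name": "send_rows", "arguments": {"moves": [[-2, -7, 0, 0], [-1.5, -6.5, 0, 0], [-1, -6, 0, 0], [-1, -6, 0, 0], [-0.5, -6, 0, 0], [0, -6, 0, 0], [0, -6, 0, 0], [0, -6, 0, 0]]}}

```text
time: 21.25
tool_pos: [563.8, -49.9, 181.4]
tcp_rot: [1.687, 1.551, -0.233]
contact_force: [5.3, -1.6, 34.5]
grip_width: 0.8
```

```bash
python3 - <<'E'
from h import *
x,y=rack(-36,52.5); plan(x,y,176,-20)
c=wsave('w7')
E
```

```text
t 21.25 pos [563.8 -49.9 181.4] a -20.0 F [ 5.3 -1.6 34.5] w 0.8
total [  5.  -18.4   1.4] rows 1 each [  5.  -18.4   1.4] turn -0.0
```

View pics/w7.png

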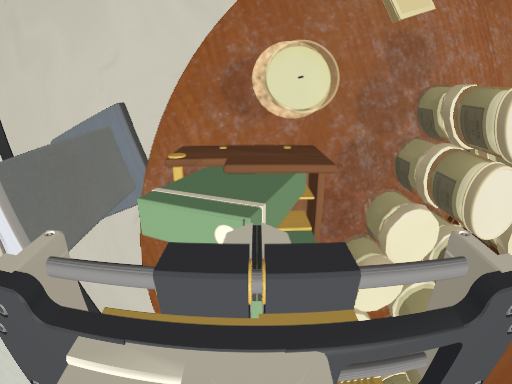

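Request:
{"name": "send_rows", "arguments": {"moves": [[-4, 0, 0, 0], [-2, 0, 0, 0], [0, 0, 0, 0]]}}

```text
time: 21.68
tool_pos: [557.9, -48.3, 180.7]
tcp_rot: [1.875, 1.57, -0.045]
contact_force: [-0.2, 0.0, 0.9]
grip_width: 0.5
```

Request:
{"name": "send_rows", "arguments": {"moves": [[-1, -5, 0, 0], [-1, -5, 0, 0], [0, 0, 0, 0]]}}

```text
time: 22.05
tool_pos: [548.0, -44.7, 181.8]
tcp_rot: [-1.533, 1.57, 2.83]
contact_force: [0.8, 0.2, 0.2]
grip_width: 0.8
```

```bash
python3 - <<'E'
from h import *
c=wsave('w8'); s=save('scene','sc2'); t=save('top','top2')
a=cv2.resize(c['image'][30:290,100:360],(400,400),interpolation=2); b=cv2.resize(s['image'][160:310,250:380],(346,400),interpolation=3)
cv2.imwrite('pics/m1.png',np.hstack([a,b])[:,:,::-1])
E
```

```text
(no output)
```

View pics/m1.png

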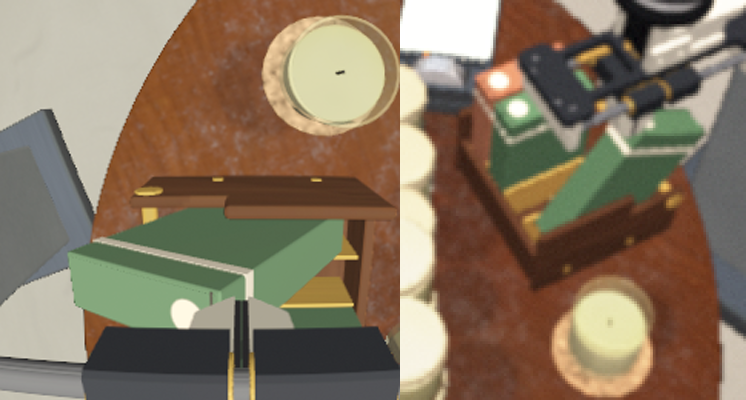

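Request:
{"name": "send_rows", "arguments": {"moves": [[-15, 3, 0, 0], [-30, 0, 0, 0], [-25, 0, 0, 0], [0, 0, 0, -10], [0, 0, 0, -10], [0, 0, 0, -10], [0, 0, 0, -10], [0, 0, 0, -10]], "hand": 1}}

```text
time: 23.2
tool_pos: [551.6, -46.0, 251.9]
tcp_rot: [-2.741, 1.571, 2.5]
contact_force: [0.3, -0.9, -0.4]
grip_width: 75.8
```

Request:
{"name": "send_rows", "arguments": {"moves": [[0, 0, 0, -10], [0, 0, 0, -10], [0, 0, 0, -10], [0, 0, 0, -10], [0, 0, 0, 0]]}}

```text
time: 23.82
tool_pos: [551.5, -46.0, 251.9]
tcp_rot: [2.862, 1.571, 2.511]
contact_force: [1.0, 0.6, -0.1]
grip_width: 91.8
```

```bash
python3 - <<'E'
from h import *
# carton top corners from top view: green blob in rack area
c=save('top','top3'); 
h=cv2.cvtColor(c['image'],cv2.COLOR_RGB2HSV); m=cv2.inRange(h,(50,60,50),(85,255,255))
x0,y0=180,170; print(np.argwhere(m[170:260,180:250])[:, ::-1].mean(0))
k,l,st,ce=cv2.connectedComponentsWithStats(m)
for i in range(1,k):
    if st[i,4]>30 and 160<ce[i][0]<250 and ce[i][1]>170: print(st[i],ce[i].round(1))
cv2.imwrite('pics/t3.png',cv2.resize(c['image'][170:260,140:280],None,fx=5,fy=5,interpolation=3)[:,:,::-1])
x,y=rack(-103,52.5); plan(x,y,190,70)
E
```

```text
[33.7375     37.86666667]
[212 188  10  29 188] [217.3 205.7]
t 23.88 pos [551.5 -46.  251.9] a 69.8 F [ 1.1  0.2 -0. ] w 91.5
total [ 61.9  -1.2 -72.5] rows 2 each [ 31.   -0.6 -36.2] turn -0.2
```

Request:
{"name": "send_rows", "arguments": {"moves": [[0, 0, -36, 0], [0, -1, -37, 0], [30, 0, 0, 0], [30, 0, 0, 0], [30, 0, 0, 0], [25, 0, 0, 0], [8, 0, 0, 0], [0, 0, 0, 0]]}}

```text
time: 24.88
tool_pos: [482.7, -21.9, 129.1]
tcp_rot: [2.917, 1.571, 2.566]
contact_force: [0.2, 0.5, 0.7]
grip_width: 92.2
```

```bash
python3 - <<'E'
from h import *
x,y=rack(-103,52.5); plan(x,y,123,70)
c=wsave('w9')
a=cv2.resize(c['image'],(500,375)); s=save('scene','sc3'); b=cv2.resize(s['image'][160:310,250:380],(300,375),interpolation=3)
cv2.imwrite('pics/m2.png',np.hstack([a,b])[:,:,::-1])
E
```

```text
t 24.88 pos [482.7 -21.9 129.1] a 69.9 F [0.2 0.5 0.7] w 92.2
total [6.1 0.1 0.4] rows 1 each [6.1 0.1 0.4] turn -0.1
```

View pics/m2.png

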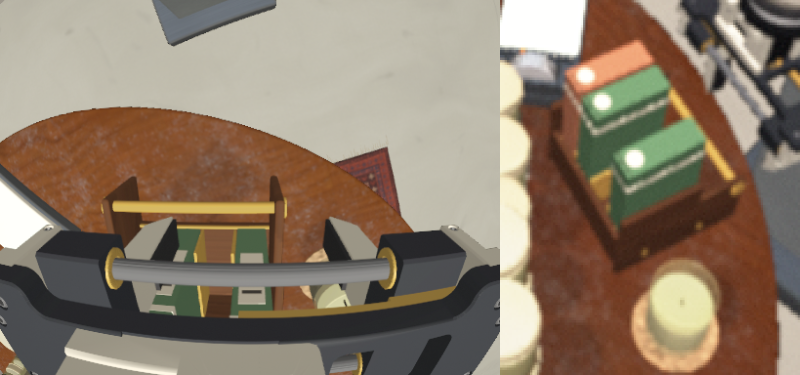

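Request:
{"name": "send_rows", "arguments": {"moves": [[-40, 0, 0, 0], [-50, 0, 0, 0], [-30, 0, 0, 0], [0, 0, 46, 10], [0, 0, 0, 10], [0, 0, 0, 10], [0, 0, 0, 10], [0, 0, 0, 10]], "hand": 0}}

```text
time: 25.98
tool_pos: [526.1, -37.7, 250.2]
tcp_rot: [1.051, 1.569, -0.178]
contact_force: [-0.6, -0.3, -0.2]
grip_width: 16.3
```

Request:
{"name": "send_rows", "arguments": {"moves": [[0, 0, 0, 10], [0, 0, 0, 10], [0, 0, 0, 10], [0, 0, 0, 10], [0, 35, 0, 0], [0, 50, 0, 0], [0, 50, 0, 0], [0, 0, 0, 0]]}}

```text
time: 26.98
tool_pos: [654.6, -85.2, 247.7]
tcp_rot: [-0.893, 1.571, -2.815]
contact_force: [-1.4, 0.5, -0.9]
grip_width: 0.3
```

```bash
python3 - <<'E'
from h import *
x,y=rack(80,52.5); plan(x,y,147,-20)
def tri(c1,p1,c2,p2):
    f=lambda c,p:(np.array(c['position']),rot(c['attitude'])@np.linalg.inv(c['K'])@[*p,1])
    (o1,d1),(o2,d2)=f(c1,p1),f(c2,p2); k=np.linalg.lstsq(np.c_[d1,-d2],o2-o1,rcond=None)[0]; a,b=o1+k[0]*d1,o2+k[1]*d2; return (a+b)/2,np.linalg.norm(a-b)
out=[]
for n in('top','scene'):
    c=save(n,n+'4'); h=cv2.cvtColor(c['image'],cv2.COLOR_RGB2HSV); m=cv2.inRange(h,(23,50,120),(36,255,255))
    p0=proj(c,[639,30,55]); k,l,st,ce=cv2.connectedComponentsWithStats(m)
    i=min([i for i in range(1,k) if st[i,4]>60],key=lambda i:np.hypot(*(ce[i]-p0))); print(n,st[i],ce[i].round(1),p0.round(1)); out+= [c,ce[i]]
print(tri(*out))
E
```

```text
t 26.98 pos [654.6 -85.2 247.7] a -20.1 F [-1.4  0.5 -0.9] w 0.3
total [100.7   0.3  -0.8] rows 3 each [33.6  0.1 -0.3] turn -0.1
top [205 154  43  28 568] [226. 168.] [164.7 206.6]
scene [315 269  28  30 608] [327.9 282.4] [328.3 280.9]
(array([662.08958303, -77.41736241,  88.79034124]), np.float64(227.48935627741574))
```

Request:
{"name": "send_rows", "arguments": {"moves": [[40, 0, -1, 0], [40, 0, 0, 0], [19, 0, 0, 0], [0, -10, 0, 0], [0, -10, 0, 0], [0, -6, 0, 0], [-5, -7, 0, 0], [-5, -7, 0, 0]]}}

```text
time: 28.08
tool_pos: [616.3, -69.4, 163.4]
tcp_rot: [1.693, 1.564, -0.227]
contact_force: [1.4, -1.4, 3.8]
grip_width: 0.3
```

Request:
{"name": "send_rows", "arguments": {"moves": [[-5, -7, 0, 0], [-4, -7, 0, 0], [-3, -7, 0, 0], [-3, -7, 0, 0], [-2.5, -7, 0, 0], [-1.5, -7, 0, 0], [-1, -7, 0, 0], [-1, -7, 0, 0]]}}

```text
time: 29.08
tool_pos: [562.2, -49.9, 180.9]
tcp_rot: [-1.705, 1.57, 2.657]
contact_force: [0.1, -0.4, 0.5]
grip_width: 0.4
```

Request:
{"name": "send_rows", "arguments": {"moves": [[-0.5, -7, 0, 0], [0, -7, 0, 0], [0, -7, 0, 0], [0, 0, 0, 0]]}}

```text
time: 29.58
tool_pos: [542.6, -42.7, 181.6]
tcp_rot: [-1.895, 1.571, 2.468]
contact_force: [-0.2, -0.4, 0.3]
grip_width: 0.6
```

```bash
python3 - <<'E'
from h import *
x,y=rack(-60,52.5); plan(x,y,179,-20)
E
```

```text
t 29.57 pos [542.6 -42.7 181.6] a -20.0 F [-0.2 -0.4  0.3] w 0.6
total [  2.6 -20.    0.9] rows 1 each [  2.6 -20.    0.9] turn -0.0
```

Request:
{"name": "send_rows", "arguments": {"moves": [[0, -6, 0, 0], [0, -6, 0, 0], [0, -5, 0, 0], [0, -5, 0, 0], [0, 0, 0, 0], [0, 0, 0, 0]]}}

```text
time: 30.32
tool_pos: [522.6, -35.4, 181.6]
tcp_rot: [1.839, 1.57, -0.082]
contact_force: [-0.5, 0.2, -0.6]
grip_width: -0.0
```

```bash
python3 - <<'E'
from h import *
x,y=rack(-60,52.5); plan(x,y,179,-20)
c=load('scene4'); n=save('scene','sc5')
h=[cv2.inRange(cv2.cvtColor(q['image'],cv2.COLOR_RGB2HSV),(50,60,40),(85,255,255)) for q in (load('sc2'),n,load('sc3'))]
for tl in (31,34,39):  # predicted back-top and front-top points, left side y=67.5
    t=np.radians(tl); r=[]
    for hh,d in((150,0),(150,90)):
        xx=-45-hh*np.sin(t)+d*np.cos(t); z=10+hh*np.cos(t)+d*np.sin(t); r.append(proj(n,[*rack(xx,67.5),z]).round(1))
    print(tl,r)
cv2.imwrite('pics/m3.png',cv2.resize(n['image'][160:310,250:390],None,fx=4,fy=4,interpolation=3)[:,:,::-1])
E
```

```text
t 30.32 pos [522.6 -35.4 181.6] a -20.0 F [-0.5  0.2 -0.6] w -0.0
total [2.6 1.4 0.9] rows 1 each [2.6 1.4 0.9] turn -0.0
31 [array([366. , 209.2]), array([342.2, 209.5])]
34 [array([367.9, 209.2]), array([345.6, 208.1])]
39 [array([370.8, 209.5]), array([351.1, 206. ])]
```

View pics/m3.png

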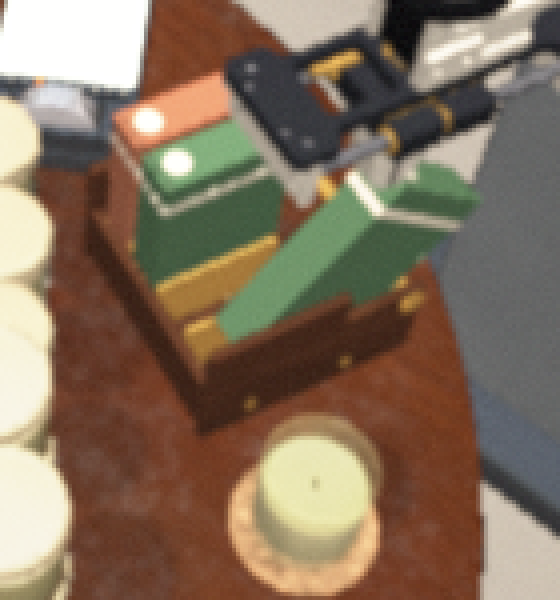

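Request:
{"name": "send_rows", "arguments": {"moves": [[0, 5, 0, 0], [-15, 5, 0, 0], [-30, 0, 0, 0], [-25, 0, 0, 0], [0, 0, 0, -10], [0, 0, 0, -10], [0, 0, 0, -10], [0, 0, 0, -10]], "hand": 1}}

```text
time: 31.38
tool_pos: [532.1, -39.0, 251.5]
tcp_rot: [1.841, 1.571, 0.624]
contact_force: [-0.0, 0.1, 0.3]
grip_width: 76.0
```

```bash
python3 - <<'E'
from h import *
n=save('scene','sc6'); h=cv2.cvtColor(n['image'],cv2.COLOR_RGB2HSV); m=cv2.inRange(h,(50,50,40),(90,255,255))
k,l,st,ce=cv2.connectedComponentsWithStats(m)
for i in range(1,k):
    if st[i,4]>100 and 280<ce[i][0]<400 and ce[i][1]>160: print(st[i],ce[i].round(1))
print(n['image'][209,362:376].tolist())
E
```

```text
[286 187  37  24 394] [305.5 198.1]
[341 201  29  14 238] [355.7 207.3]
[284 203  37  27 484] [301.3 216.5]
[305 207  56  38 843] [331.9 225.5]
[[76, 101, 72], [84, 112, 80], [87, 117, 83], [86, 117, 83], [87, 118, 82], [91, 120, 85], [95, 124, 89], [99, 124, 96], [103, 116, 101], [106, 109, 107], [107, 106, 108], [102, 102, 102], [104, 104, 104], [104, 103, 104]]
```

Request:
{"name": "send_rows", "arguments": {"moves": [[0, 0, 0, -10], [0, 0, 0, -10], [0, 0, 0, -10], [0, 0, 0, -10], [0, 0, 0, -10], [0, 0, -25, 0], [0, 0, -25, 0], [0, 0, 0, 0]]}}

```text
time: 32.42
tool_pos: [484.2, -21.4, 251.8]
tcp_rot: [0.664, 1.571, 0.312]
contact_force: [0.7, 0.5, 0.2]
grip_width: 91.7
```

```bash
python3 - <<'E'
from h import *
x,y=rack(-103,52.5); plan(x,y,123,70)
E
```

```text
t 32.42 pos [484.2 -21.4 251.8] a 69.9 F [0.7 0.5 0.2] w 91.7
total [128.8  -1.   -0.8] rows 3 each [42.9 -0.3 -0.3] turn -0.1
```

Request:
{"name": "send_rows", "arguments": {"moves": [[35, -1, 0, 0], [35, 0, 0, 0], [30, 0, 0, 0], [20, 0, 0, 0], [9, 0, 0, 0], [0, 0, 0, 0]]}}

```text
time: 33.17
tool_pos: [484.9, -22.8, 122.3]
tcp_rot: [3.131, 1.57, 2.781]
contact_force: [-0.1, -0.3, 0.0]
grip_width: 91.9
```

Request:
{"name": "send_rows", "arguments": {"moves": [[0, 0, 0, 0], [0, 0, 0, 0], [0, 0, 0, 0], [0, 0, 0, 0], [0, 0, 0, 0], [0, 0, 0, 0], [0, 0, 0, 0], [0, 0, 0, 0]], "hand": 0}}

```text
time: 34.17
tool_pos: [484.5, -22.6, 122.5]
tcp_rot: [2.8, 1.571, 2.451]
contact_force: [1.0, -1.3, -0.9]
grip_width: 30.1
```

Request:
{"name": "send_rows", "arguments": {"moves": [[-10, 0, 0, 0], [-20, 0, 0, 0], [-25, 0, 0, 0], [-30, 0, 0, 0], [-30, 0, 0, 0], [-30, 0, 0, 0], [0, 0, 0, 0]]}}

```text
time: 35.05
tool_pos: [485.4, -22.7, 269.8]
tcp_rot: [0.173, 1.566, -0.177]
contact_force: [0.1, 0.4, -1.8]
grip_width: 30.2
```

```bash
python3 - <<'E'
from h import *
x,y=base(-85,-45); plan(x,y,270,35)
n=save('scene','sc7'); t=save('top','top7'); c=wsave('w10')
# carton silhouette: green blob fit in both views
for q,nm in((n,'scene'),(t,'top'),(c,'wrist')):
    h=cv2.cvtColor(q['image'],cv2.COLOR_RGB2HSV); m=cv2.inRange(h,(50,50,40),(90,255,255)); k,l,st,ce=cv2.connectedComponentsWithStats(m)
    print(nm,[(st[i].tolist(),ce[i].round().tolist()) for i in range(1,k) if st[i,4]>100])
a=cv2.resize(n['image'][100:292,250:506],(400,300)); b=cv2.resize(t['image'][130:280,140:340],(400,300)); d=cv2.resize(c['image'],(400,300))
cv2.imwrite('pics/m4.png',np.vstack([np.hstack([a,b]),np.hstack([d,d*0])])[:,:,::-1])
E
```

```text
t 35.05 pos [485.4 -22.7 269.8] a 70.0 F [ 0.1  0.4 -1.8] w 30.2
total [  -0.6 -304.3  -33.4] rows 7 each [ -0.1 -43.5  -4.8] turn 35.0
scene [([352, 153, 20, 18, 177], [362.0, 162.0]), ([285, 163, 89, 67, 2418], [328.0, 197.0])]
top []
wrist [([227, 183, 60, 87, 4895], [256.0, 227.0]), ([182, 192, 38, 37, 503], [206.0, 209.0]), ([176, 230, 25, 13, 260], [187.0, 236.0]), ([227, 294, 60, 24, 1124], [256.0, 304.0])]
```

View pics/m4.png

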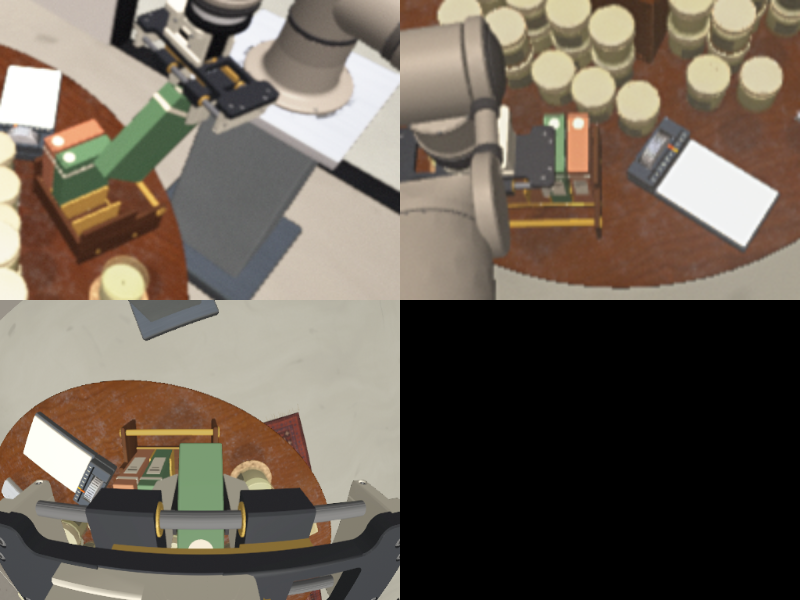

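```bash
cat >> h.py <<'E'
def corners(c,G,tilt,ex,ey,gh,gd):
    """project carton corners; G grasp point, ex=carton +x heading unit, ey its y; grip at height gh, depth gd"""
    t=np.radians(tilt); o={}
    for n,hh,d in(('FB',0,0),('BB',0,90),('FT',150,0),('BT',150,90)):
        h,dd=hh-gh,d-gd; x=-h*np.sin(t)+dd*np.cos(t); z=h*np.cos(t)+dd*np.sin(t)
        for s in(-15,15):
            P=np.array([*(G[:2]+x*ex+s*ey),G[2]+z]); o[n+('+' if s>0 else '-')]=(proj(c,P) if 'position' in c else wproj(c,P)).round().astype(int).tolist()
    return o
def wproj(c,P):
    q=np.linalg.inv(c['mount'])@np.r_[c['T'].T@(P-c['pos']),1]; q=q[:3]; th=np.arctan2(np.hypot(*q[:2]),q[2]); return c['K'][:2,2]+c['K'][0,0]*th*q[:2]/np.hypot(*q[:2])
E
python3 - <<'E'
from h import *
n=load('sc7'); c=load('w10'); G=c['pos']+[0,0,19]
for t in (15,25,32,39,45):
    # grip point fixed in carton
    print(t,'sc',corners(n,G,t,RX,RY,139,38)); o=corners(c,G,t,RX,RY,139,38); print('   wr',o['FT-'],o['FT+'],o['BT-'],o['BT+'])
E
```

```text
15 sc {'FB-': [352, 202], 'FB+': [359, 211], 'BB-': [322, 210], 'BB+': [330, 219], 'FT-': [380, 155], 'FT+': [389, 164], 'BT-': [348, 161], 'BT+': [357, 171]}
   wr [228, 186] [289, 186] [231, 347] [285, 347]
25 sc {'FB-': [343, 205], 'FB+': [351, 215], 'BB-': [316, 208], 'BB+': [323, 218], 'FT-': [379, 157], 'FT+': [388, 167], 'BT-': [351, 157], 'BT+': [360, 167]}
   wr [229, 183] [288, 183] [230, 351] [286, 351]
32 sc {'FB-': [338, 207], 'FB+': [345, 216], 'BB-': [312, 207], 'BB+': [319, 217], 'FT-': [378, 159], 'FT+': [387, 168], 'BT-': [353, 155], 'BT+': [362, 165]}
   wr [230, 182] [287, 182] [229, 353] [288, 353]
39 sc {'FB-': [332, 208], 'FB+': [339, 218], 'BB-': [309, 204], 'BB+': [316, 214], 'FT-': [377, 161], 'FT+': [386, 170], 'BT-': [356, 153], 'BT+': [365, 163]}
   wr [231, 183] [286, 183] [228, 354] [289, 354]
45 sc {'FB-': [328, 208], 'FB+': [335, 218], 'BB-': [307, 202], 'BB+': [314, 212], 'FT-': [376, 162], 'FT+': [385, 171], 'BT-': [358, 151], 'BT+': [367, 161]}
   wr [231, 184] [285, 184] [227, 353] [290, 353]
```

```bash
python3 - <<'E'
from h import *
x,y=base(-98,-45); print(x,y,np.hypot(x,y)); plan(x,y,300,35,step=48)
E
```

```text
342.42319999999995 -286.5304 446.4899976734081
t 35.2 pos [483.7 -22.5 266.4] a 70.0 F [-0.3  0.3 -2.3] w 29.8
total [ -33.5 -296.5  -42.4] rows 7 each [ -4.8 -42.4  -6.1] turn 35.0
```

Request:
{"name": "send_rows", "arguments": {"moves": [[-33, 0, -6, 0], [0, -42, -6, 0], [0, -42, -6, 0], [0, -42, -6, 0], [0, -42, -6, 0], [0, -42, -6, 0], [0, -42, -6, 0], [0, -42, 0, 0]]}}

```text
time: 36.2
tool_pos: [343.0, -285.1, 299.2]
tcp_rot: [2.569, 1.568, 2.219]
contact_force: [0.3, 0.1, -2.7]
grip_width: 29.7
```

Request:
{"name": "send_rows", "arguments": {"moves": [[0, 0, 0, 9], [0, 0, 0, 9], [0, 0, 0, 9], [0, 0, 0, 8], [0, 0, 0, 0]]}}

```text
time: 36.83
tool_pos: [343.9, -284.0, 299.2]
tcp_rot: [-3.071, 1.568, 2.253]
contact_force: [0.2, -0.2, -1.2]
grip_width: 29.7
```

```bash
python3 - <<'E'
from h import *
x,y=base(-98,-45); plan(x,y,148,35,step=48)
E
```

```text
t 36.83 pos [ 343.9 -284.   299.2] a 35.0 F [ 0.2 -0.2 -1.2] w 29.7
total [151.2  -2.6   1.6] rows 4 each [37.8 -0.7  0.4] turn 0.0
```

Request:
{"name": "send_rows", "arguments": {"moves": [[40, -2, 1, 0], [45, 0, 0, 0], [40, 0, 0, 0], [22, 0, 0, 0], [6, 0, 0, 0], [0, 0, 0, 0]]}}

```text
time: 37.58
tool_pos: [343.3, -286.4, 147.5]
tcp_rot: [2.966, 1.57, 2.007]
contact_force: [0.2, -0.4, -1.8]
grip_width: 29.7
```

Request:
{"name": "send_rows", "arguments": {"moves": [[3, 0, 0, 0], [0, 0, 0, 0]]}}

```text
time: 37.83
tool_pos: [343.4, -286.6, 145.0]
tcp_rot: [0.163, 1.57, -0.798]
contact_force: [0.7, 0.1, -0.5]
grip_width: 29.9
```

Request:
{"name": "send_rows", "arguments": {"moves": [[3, 0, 0, 0], [0, 0, 0, 0]]}}

```text
time: 38.08
tool_pos: [343.2, -286.3, 141.4]
tcp_rot: [2.885, 1.571, 1.925]
contact_force: [-0.1, -1.2, -1.9]
grip_width: 30.2
```

Request:
{"name": "send_rows", "arguments": {"moves": [[3, 0, 0, 0], [0, 0, 0, 0]]}}

```text
time: 38.33
tool_pos: [343.1, -286.2, 138.2]
tcp_rot: [3.086, 1.57, 2.125]
contact_force: [0.0, -0.8, -2.2]
grip_width: 29.9
```

Request:
{"name": "send_rows", "arguments": {"moves": [[2, 0, 0, 0], [0, 0, 0, 0]]}}

```text
time: 38.58
tool_pos: [343.3, -286.4, 137.2]
tcp_rot: [0.14, 1.57, -0.821]
contact_force: [-1.7, 1.4, 6.2]
grip_width: 29.8
```

Request:
{"name": "send_rows", "arguments": {"moves": [[2, 0, 0, 0], [0, 0, 0, 0]]}}

```text
time: 38.83
tool_pos: [343.4, -286.2, 136.7]
tcp_rot: [0.32, 1.569, -0.641]
contact_force: [-5.6, 7.3, 23.0]
grip_width: 29.9
```

Request:
{"name": "send_rows", "arguments": {"moves": [[-2.5, 0, 5.5, 0], [-2.1, 0, 5.5, 0], [-1.9, 0, 6, 0], [-1.7, 0, 6, 0]]}}

```text
time: 39.33
tool_pos: [356.6, -305.6, 142.5]
tcp_rot: [-3.124, 1.57, 2.198]
contact_force: [-1.0, 0.4, -1.6]
grip_width: 30.2
```

Request:
{"name": "send_rows", "arguments": {"moves": [[-1.4, 0, 6.2, 0], [-1.1, 0, 6.2, 0], [-0.8, 0, 6.2, 0], [-0.6, 0, 6.3, 0]]}}

```text
time: 39.83
tool_pos: [370.9, -326.0, 146.6]
tcp_rot: [2.473, 1.571, 1.512]
contact_force: [1.2, -0.1, -1.9]
grip_width: 29.9
```

```bash
python3 - <<'E'
from h import *
x,y=base(-40+38,-45); plan(x,y,145,35)
o=get_obs(); n=save('scene','sc8'); G=o['tool_pos']+[0,0,19]
for t in (8,19,29,39): print(t,corners(n,G,t,BX,BY,139,38))
h=cv2.cvtColor(n['image'],cv2.COLOR_RGB2HSV); m=cv2.inRange(h,(50,50,40),(90,255,255)); k,l,st,ce=cv2.connectedComponentsWithStats(m)
print([(st[i].tolist(),ce[i].round().tolist()) for i in range(1,k) if st[i,4]>60])
for i in range(1,k):
    if st[i,4]>100 and ce[i][0]<290: 
        b=cv2.approxPolyDP(max(cv2.findContours((l==i).astype(np.uint8),0,2)[0],key=len),2,True); print(b.reshape(-1,2).tolist())
E
```

```text
t 39.83 pos [ 370.9 -326.   146.6] a 35.0 F [ 1.2 -0.1 -1.9] w 29.9
total [ 1.6 -0.7 47.3] rows 1 each [ 1.6 -0.7 47.3] turn -0.0
8 {'FB-': [293, 151], 'FB+': [292, 157], 'BB-': [265, 145], 'BB+': [264, 152], 'FT-': [304, 114], 'FT+': [304, 121], 'BT-': [273, 108], 'BT+': [272, 115]}
19 {'FB-': [284, 150], 'FB+': [283, 157], 'BB-': [257, 140], 'BB+': [256, 147], 'FT-': [304, 116], 'FT+': [304, 123], 'BT-': [275, 105], 'BT+': [273, 112]}
29 {'FB-': [276, 148], 'FB+': [275, 155], 'BB-': [251, 135], 'BB+': [250, 142], 'FT-': [304, 118], 'FT+': [303, 125], 'BT-': [277, 103], 'BT+': [276, 110]}
39 {'FB-': [269, 145], 'FB+': [268, 152], 'BB-': [246, 130], 'BB+': [245, 136], 'FT-': [303, 120], 'FT+': [302, 127], 'BT-': [279, 102], 'BT+': [278, 109]}
[([247, 110, 47, 40, 892], [268.0, 132.0]), ([286, 187, 37, 24, 395], [306.0, 198.0]), ([285, 203, 36, 27, 481], [301.0, 216.0])]
[[271, 110], [247, 132], [249, 137], [267, 149], [293, 132], [289, 128], [275, 126], [272, 123]]
```

Request:
{"name": "send_rows", "arguments": {"moves": [[-30, 0, 0, 0], [-40, 0, 0, 0], [-50, 0, 0, 0], [-20, 0, 0, 0], [0, 0, 0, -9], [0, 0, 0, -9], [0, 0, 0, -9], [0, 0, 0, -8]]}}

```text
time: 40.88
tool_pos: [370.6, -325.6, 286.5]
tcp_rot: [2.519, 1.57, 2.175]
contact_force: [-0.0, -0.3, -1.1]
grip_width: 29.9
```

```bash
python3 - <<'E'
from h import *
x,y=rack(-242,75); plan(x,y,285,70)
E
```

```text
t 40.88 pos [ 370.6 -325.6  286.5] a 70.2 F [-0.  -0.3 -1.1] w 29.9
total [   1.6  346.8 -135.6] rows 8 each [  0.2  43.4 -17. ] turn 0.2
```

Request:
{"name": "send_rows", "arguments": {"moves": [[0, 43, -17, 0], [0, 43, -17, 0], [0, 43, -17, 0], [0, 43, -17, 0], [0, 43, -17, 0], [0, 43, -17, 0], [0, 43, -17, 0], [0, 45, -16, 0]]}}

```text
time: 41.88
tool_pos: [362.1, 47.1, 286.8]
tcp_rot: [0.401, 1.57, 0.051]
contact_force: [1.1, 0.1, -1.5]
grip_width: 29.5
```

Request:
{"name": "send_rows", "arguments": {"moves": [[40, 0, 0, 0], [45, 0, 0, 0], [40, 0, 0, 0], [25, 0, 0, 0], [0, 0, 0, 0]]}}

```text
time: 42.5
tool_pos: [361.2, 45.8, 135.6]
tcp_rot: [-2.9, 1.567, 3.034]
contact_force: [-0.7, -0.3, -0.5]
grip_width: 29.3
```

```bash
python3 - <<'E'
from h import *
x,y=rack(-242,75); plan(x,y,117,70)
o=get_obs(); G=o['tool_pos']+[0,0,19]; c=save('scene','sc9')
for t in (35,39,43,47): print(t,corners(c,G,t,RX,RY,139,38))
h=cv2.cvtColor(c['image'],cv2.COLOR_RGB2HSV); m=cv2.inRange(h,(50,50,40),(90,255,255)); k,l,st,ce=cv2.connectedComponentsWithStats(m)
for i in range(1,k):
    if st[i,4]>100 and ce[i][0]>320: print(st[i],cv2.approxPolyDP(max(cv2.findContours((l==i).astype(np.uint8),0,2)[0],key=len),2,True).reshape(-1,2).tolist())
cv2.imwrite('pics/m5.png',cv2.resize(c['image'][150:330,270:490],None,fx=3.5,fy=3.5,interpolation=3)[:,:,::-1])
E
```

```text
t 42.5 pos [361.2  45.8 135.6] a 70.0 F [-0.7 -0.3 -0.5] w 29.3
total [18.6  0.5 -1.2] rows 1 each [18.6  0.5 -1.2] turn -0.0
35 {'FB-': [376, 224], 'FB+': [383, 232], 'BB-': [357, 223], 'BB+': [364, 232], 'FT-': [416, 184], 'FT+': [424, 192], 'BT-': [398, 180], 'BT+': [407, 189]}
39 {'FB-': [373, 224], 'FB+': [380, 233], 'BB-': [356, 222], 'BB+': [363, 231], 'FT-': [415, 184], 'FT+': [424, 193], 'BT-': [399, 179], 'BT+': [408, 188]}
43 {'FB-': [371, 225], 'FB+': [378, 233], 'BB-': [355, 221], 'BB+': [362, 230], 'FT-': [414, 185], 'FT+': [423, 194], 'BT-': [401, 178], 'BT+': [409, 187]}
47 {'FB-': [369, 225], 'FB+': [376, 234], 'BB-': [354, 219], 'BB+': [361, 229], 'FT-': [414, 186], 'FT+': [422, 194], 'BT-': [402, 177], 'BT+': [411, 186]}
[395 181  18  14 125] [[395, 184], [405, 193], [410, 194], [412, 191], [403, 184], [403, 181]]
[ 357  188   55   44 1166] [[411, 203], [391, 188], [357, 223], [364, 230], [380, 231]]
```

Request:
{"name": "send_rows", "arguments": {"moves": [[10, 0, 0, 0], [8.5, 0, 0, 0], [0, 0, 4, 0], [0, 0, 4, 0], [0, 0, 4, 0], [0, 0, 4, 0], [0, 0, 0, 0]]}}

```text
time: 43.42
tool_pos: [373.0, 41.2, 117.1]
tcp_rot: [-2.995, 1.56, 2.939]
contact_force: [-12.4, 4.6, 3.1]
grip_width: 29.8
```

Request:
{"name": "send_rows", "arguments": {"moves": [[0, 0, 4, 0], [0, 0, 4, 0], [0, 0, 4, 0], [0, 0, 0, 0]]}}

```text
time: 43.92
tool_pos: [386.2, 36.6, 117.5]
tcp_rot: [-2.979, 1.565, 2.955]
contact_force: [-6.3, 1.9, 0.9]
grip_width: 30.1
```

Request:
{"name": "send_rows", "arguments": {"moves": [[-2, 0, 5, 0], [-3, 0, 5, 0], [-3, 0, 5, 0], [-3, 0, 5, 0], [-3, 0, 5, 0], [-2, 0, 5, 0], [0, 0, 5, 0], [0, 0, 5, 0]]}}

```text
time: 44.92
tool_pos: [425.2, 22.6, 133.9]
tcp_rot: [-3.052, 1.568, 2.882]
contact_force: [-3.5, 2.2, 1.2]
grip_width: 29.9
```

Request:
{"name": "send_rows", "arguments": {"moves": [[0, 0, 5, 0], [0, 0, 5, 0], [0, 0, 5, 0], [0, 0, 5, 0], [0, 0, 0, 0]]}}

```text
time: 45.55
tool_pos: [445.8, 15.3, 134.1]
tcp_rot: [0.172, 1.57, -0.178]
contact_force: [-1.5, 0.7, -1.6]
grip_width: 30.0
```

```bash
python3 - <<'E'
from h import *
x,y=rack(-154,75); plan(x,y,133,70)
o=get_obs(); G=o['tool_pos']+[0,0,19]; c=save('scene','sc10')
for t in (-5,0,5,10,20): print(t,corners(c,G,t,RX,RY,139,38))
h=cv2.cvtColor(c['image'],cv2.COLOR_RGB2HSV); m=cv2.inRange(h,(50,50,40),(90,255,255)); k,l,st,ce=cv2.connectedComponentsWithStats(m)
for i in range(1,k):
    if st[i,4]>100 and ce[i][0]>320: print(st[i],cv2.approxPolyDP(max(cv2.findContours((l==i).astype(np.uint8),0,2)[0],key=len),2,True).reshape(-1,2).tolist())
E
```

```text
t 45.55 pos [445.8  15.3 134.1] a 70.0 F [-1.5  0.7 -1.6] w 30.0
total [ 1.1  0.2 -3.2] rows 1 each [ 1.1  0.2 -3.2] turn -0.0
-5 {'FB-': [378, 223], 'FB+': [385, 231], 'BB-': [350, 237], 'BB+': [357, 246], 'FT-': [389, 190], 'FT+': [398, 199], 'BT-': [357, 205], 'BT+': [365, 215]}
0 {'FB-': [374, 225], 'FB+': [381, 234], 'BB-': [346, 238], 'BB+': [353, 247], 'FT-': [389, 190], 'FT+': [398, 199], 'BT-': [358, 204], 'BT+': [366, 213]}
5 {'FB-': [370, 228], 'FB+': [377, 236], 'BB-': [343, 239], 'BB+': [350, 248], 'FT-': [389, 191], 'FT+': [397, 200], 'BT-': [359, 203], 'BT+': [367, 212]}
10 {'FB-': [366, 230], 'FB+': [373, 238], 'BB-': [340, 239], 'BB+': [346, 248], 'FT-': [389, 192], 'FT+': [397, 201], 'BT-': [360, 201], 'BT+': [368, 211]}
20 {'FB-': [359, 233], 'FB+': [365, 242], 'BB-': [334, 239], 'BB+': [340, 249], 'FT-': [388, 194], 'FT+': [396, 203], 'BT-': [362, 198], 'BT+': [370, 208]}
[362 195  20  19 177] [[377, 195], [363, 202], [362, 206], [368, 213], [381, 206]]
[353 211  38  32 671] [[390, 215], [379, 217], [377, 214], [366, 218], [360, 211], [353, 228], [356, 228], [358, 233], [354, 241], [358, 242], [381, 232]]
```

Request:
{"name": "send_rows", "arguments": {"moves": [[0, 0, -8, 0], [-40, 0, 0, 0], [-50, 0, 0, 0], [-50, 0, 0, 0], [-30, 0, 0, 0], [0, 0, 0, 0]]}}

```text
time: 46.35
tool_pos: [438.6, 18.2, 306.2]
tcp_rot: [0.208, 1.564, -0.142]
contact_force: [0.2, 0.5, -2.5]
grip_width: 29.9
```

```bash
python3 - <<'E'
from h import *
x,y=base(-7,-45); plan(x,y,300,35)
E
```

```text
t 46.35 pos [438.6  18.2 306.2] a 70.0 F [ 0.2  0.5 -2.5] w 29.9
total [   6.3 -371.4   88.5] rows 8 each [  0.8 -46.4  11.1] turn 35.0
```

Request:
{"name": "send_rows", "arguments": {"moves": [[0, -46, 11, 0], [0, -46, 11, 0], [0, -46, 11, 0], [0, -46, 11, 0], [0, -46, 11, 0], [0, -46, 11, 0], [0, -47, 11, 0], [0, -47, 11, 0]]}}

```text
time: 47.35
tool_pos: [392.8, -360.6, 302.0]
tcp_rot: [2.554, 1.569, 2.204]
contact_force: [-0.4, 0.3, -1.0]
grip_width: 29.4
```

Request:
{"name": "send_rows", "arguments": {"moves": [[0, 0, 0, 9], [0, 0, 0, 9], [0, 0, 0, 9], [0, 0, 0, 8], [0, 0, 0, 0]]}}

```text
time: 47.98
tool_pos: [393.2, -359.1, 302.3]
tcp_rot: [-3.084, 1.568, 2.24]
contact_force: [0.5, -0.7, -2.5]
grip_width: 29.7
```

```bash
python3 - <<'E'
from h import *
x,y=base(-7,-45); plan(x,y,152,35)
E
```

```text
t 47.98 pos [ 393.2 -359.1  302.3] a 35.0 F [ 0.5 -0.7 -2.5] w 29.7
total [1.503e+02 1.000e-01 2.800e+00] rows 4 each [37.6  0.   0.7] turn 0.0
```

Request:
{"name": "send_rows", "arguments": {"moves": [[40, 0, 2, 0], [45, 0, 0, 0], [40, 0, 0, 0], [22, 0, 0, 0], [3, 0, 0, 0], [0, 0, 0, 0]]}}

```text
time: 48.72
tool_pos: [394.8, -361.3, 154.4]
tcp_rot: [0.207, 1.57, -0.753]
contact_force: [1.0, -0.5, -1.1]
grip_width: 30.2
```

Request:
{"name": "send_rows", "arguments": {"moves": [[2, 0, 0, 0], [2, 0, 0, 0], [0, 0, 0, 0]]}}

```text
time: 49.1
tool_pos: [394.6, -361.2, 150.3]
tcp_rot: [0.275, 1.57, -0.686]
contact_force: [-0.1, 0.1, -1.6]
grip_width: 29.8
```

Request:
{"name": "send_rows", "arguments": {"moves": [[2, 0, 0, 0], [0, 0, 0, 0]]}}

```text
time: 49.35
tool_pos: [394.5, -361.0, 147.9]
tcp_rot: [2.962, 1.57, 2.001]
contact_force: [0.6, 0.6, -1.3]
grip_width: 30.1
```

Request:
{"name": "send_rows", "arguments": {"moves": [[1.5, 0, 0, 0], [0, 0, 0, 0]]}}

```text
time: 49.6
tool_pos: [394.6, -361.0, 146.4]
tcp_rot: [2.935, 1.57, 1.974]
contact_force: [0.1, 0.4, -1.6]
grip_width: 29.9
```

Request:
{"name": "send_rows", "arguments": {"moves": [[1.5, 0, 0, 0], [0, 0, 0, 0]]}}

```text
time: 49.85
tool_pos: [394.6, -361.1, 144.9]
tcp_rot: [2.974, 1.57, 2.014]
contact_force: [-0.1, -0.8, -1.6]
grip_width: 29.9
```

Request:
{"name": "send_rows", "arguments": {"moves": [[1, 0, 0, 0], [0, 0, 0, 0]]}}

```text
time: 50.1
tool_pos: [394.6, -361.1, 144.0]
tcp_rot: [2.94, 1.571, 1.98]
contact_force: [0.1, -0.6, -1.3]
grip_width: 30.0
```

Request:
{"name": "send_rows", "arguments": {"moves": [[1, 0, 0, 0], [1, 0, 0, 0], [0, 0, 0, 0]]}}

```text
time: 50.48
tool_pos: [394.6, -361.1, 142.0]
tcp_rot: [2.88, 1.571, 1.919]
contact_force: [0.4, -0.1, -0.9]
grip_width: 29.8
```

Request:
{"name": "send_rows", "arguments": {"moves": [[1, 0, 0, 0], [0, 0, 0, 0]]}}

```text
time: 50.72
tool_pos: [394.7, -361.3, 141.5]
tcp_rot: [0.191, 1.57, -0.769]
contact_force: [-0.0, -0.6, 2.0]
grip_width: 30.0
```

Request:
{"name": "send_rows", "arguments": {"moves": [[1, 0, 0, 0], [0, 0, 0, 0]]}}

```text
time: 50.98
tool_pos: [395.1, -361.8, 141.2]
tcp_rot: [0.08, 1.568, -0.881]
contact_force: [0.2, -0.5, 6.5]
grip_width: 29.7
```

Request:
{"name": "send_rows", "arguments": {"moves": [[0, 0, 0, 0], [0, 0, 0, 0], [0, 0, 0, 0], [0, 0, 0, 0]], "hand": 0.55}}

```text
time: 51.48
tool_pos: [394.6, -361.1, 139.9]
tcp_rot: [2.907, 1.57, 1.946]
contact_force: [0.0, 0.1, 0.0]
grip_width: 50.4
```

Request:
{"name": "send_rows", "arguments": {"moves": [[-20, 0, 0, 0], [-40, 0, 0, 0], [-50, 0, 0, 0], [-40, 0, 0, 0], [0, 0, 0, 0]]}}

```text
time: 52.1
tool_pos: [395.5, -362.2, 293.4]
tcp_rot: [0.087, 1.564, -0.873]
contact_force: [-1.1, 0.0, -1.0]
grip_width: 50.4
```

```bash
python3 - <<'E'
from h import *
for n in('scene','top'):
    c=save(n,n+'11'); G=np.array([*base(0,-45),25.])
    print(n,corners(c,G,0,BX,BY,0,45))
    h=cv2.cvtColor(c['image'],cv2.COLOR_RGB2HSV); m=cv2.inRange(h,(50,50,40),(90,255,255)); k,l,st,ce=cv2.connectedComponentsWithStats(m)
    for i in range(1,k):
        if st[i,4]>60: print(st[i],cv2.approxPolyDP(max(cv2.findContours((l==i).astype(np.uint8),0,2)[0],key=len),2,True).reshape(-1,2).tolist())
plan(*rack(80,-17.5),250,-20)
E
```

```text
scene {'FB-': [286, 149], 'FB+': [285, 156], 'BB-': [257, 146], 'BB+': [256, 153], 'FT-': [289, 111], 'FT+': [288, 118], 'BT-': [258, 108], 'BT+': [256, 115]}
[258 110  32  13 278] [[259, 113], [259, 119], [288, 122], [289, 112], [267, 110], [268, 113], [264, 116]]
[258 124  30  31 792] [[259, 124], [259, 151], [284, 154], [287, 127]]
[286 187  37  24 392] [[321, 191], [316, 187], [294, 196], [299, 199], [297, 204], [289, 202], [291, 197], [286, 202], [292, 210], [320, 198]]
[285 203  36  27 479] [[320, 203], [292, 215], [286, 210], [287, 228], [317, 217]]
top {'FB-': [307, 249], 'FB+': [299, 243], 'BB-': [322, 225], 'BB+': [314, 220], 'FT-': [313, 235], 'FT+': [304, 229], 'BT-': [329, 209], 'BT+': [320, 203]}
[212 188  10  29 243] [[213, 188], [212, 216], [221, 215], [221, 188], [218, 195], [213, 193]]
t 52.2 pos [ 394.4 -360.9  289.6] a 35.0 F [ 0.7 -0.4 -0.1] w 50.4
total [ 39.6 314.7 -36.8] rows 7 each [ 5.7 45.  -5.3] turn 55.0
```

Request:
{"name": "send_rows", "arguments": {"moves": [[0, 45, -5, 0], [0, 45, -5, 0], [0, 45, -5, 0], [5, 45, -5, 0], [5, 45, -5, 0], [5, 45, -6, 0], [5, 45, -6, 0], [0, 0, 0, 10]], "hand": 0}}

```text
time: 53.2
tool_pos: [632.4, -147.2, 266.3]
tcp_rot: [-2.507, 1.565, 2.641]
contact_force: [0.0, 0.2, -0.4]
grip_width: 0.4
```

Request:
{"name": "send_rows", "arguments": {"moves": [[0, 0, 0, 9], [0, 0, 0, 9], [0, 0, 0, 9], [0, 0, 0, 9], [0, 0, 0, 9], [0, 0, 0, 0]]}}

```text
time: 53.95
tool_pos: [631.0, -150.1, 268.0]
tcp_rot: [-1.595, 1.567, 2.77]
contact_force: [0.5, -0.0, 0.4]
grip_width: 0.5
```

```bash
python3 - <<'E'
from h import *
plan(*rack(80,-17.5),148,-20)
E
```

```text
t 53.95 pos [ 631.  -150.1  268. ] a -20.0 F [ 0.5 -0.   0.4] w 0.5
total [120.    0.7   0.2] rows 3 each [40.   0.2  0.1] turn 0.0
```

Request:
{"name": "send_rows", "arguments": {"moves": [[40, 0, 0, 0], [40, 0, 0, 0], [30, 0, 0, 0], [10, -10, 0, 0], [0, -10, 0, 0], [0, -6, 0, 0], [-5, -7, 0, 0], [-5, -7, 0, 0]]}}

```text
time: 54.95
tool_pos: [593.8, -136.5, 161.1]
tcp_rot: [1.678, 1.57, -0.242]
contact_force: [0.1, -0.0, -0.3]
grip_width: 0.2
```

Request:
{"name": "send_rows", "arguments": {"moves": [[-5, -7, 0, 0], [-4, -7, 0, 0], [-3, -7, 0, 0], [-3, -7, 0, 0], [-2.5, -7, 0, 0], [-1.5, -7, 0, 0], [-1, -7, 0, 0], [-1, -7, 0, 0]]}}

```text
time: 55.95
tool_pos: [541.4, -117.4, 181.7]
tcp_rot: [1.629, 1.569, -0.292]
contact_force: [0.9, 0.1, 4.6]
grip_width: 0.8
```

Request:
{"name": "send_rows", "arguments": {"moves": [[-0.5, -7, 0, 0], [0, -7, 0, 0], [0, -7, 0, 0], [0, -6, 0, 0], [0, -6, 0, 0], [0, -5, 0, 0], [0, -5, 0, 0], [0, 0, 0, 0]]}}

```text
time: 56.95
tool_pos: [500.7, -102.6, 181.7]
tcp_rot: [2.826, 1.571, 0.905]
contact_force: [-0.5, 0.5, 0.2]
grip_width: 0.5
```

```bash
python3 - <<'E'
from h import *
plan(*rack(-60,-17.5),181,-20)
E
```

```text
t 56.95 pos [ 500.7 -102.6  181.7] a -20.0 F [-0.5  0.5  0.2] w 0.5
total [ 0.7 -1.1  0.3] rows 1 each [ 0.7 -1.1  0.3] turn -0.0
```

Back off, then verify the lean numerically with the scene camera.

Request:
{"name": "send_rows", "arguments": {"moves": [[0, 5, 0, 0], [-15, 5, 0, 0], [-30, 0, 0, 0], [-25, 0, 0, 0], [0, 40, 0, 0], [0, 40, 0, 0], [0, 40, 0, 0], [0, 0, 0, 0]], "hand": 1}}

```text
time: 57.95
tool_pos: [624.8, -148.2, 249.7]
tcp_rot: [-1.581, 1.57, 2.781]
contact_force: [-1.1, -0.5, 0.1]
grip_width: 75.7
```

```bash
python3 - <<'E'
from h import *
for n in('scene','top'):
    c=save(n,n+'12'); G=np.array([*rack(-45,-17.5),10.])
    for t in (0,31,36,39,42): print(n,t,corners(c,G,t,RX,RY,0,0))
    h=cv2.cvtColor(c['image'],cv2.COLOR_RGB2HSV)
    for nm,lo,hi in(('green',(50,50,40),(90,255,255)),('clay',(3,110,130),(13,190,255))):
        m=cv2.inRange(h,lo,hi); k,l,st,ce=cv2.connectedComponentsWithStats(m)
        for i in range(1,k):
            if st[i,4]>50: print(nm,st[i],cv2.approxPolyDP(max(cv2.findContours((l==i).astype(np.uint8),0,2)[0],key=len),2,True).reshape(-1,2).tolist())
plan(*rack(-103,-17.5),250,70)
E
```

```text
scene 0 {'FB-': [310, 220], 'FB+': [316, 229], 'BB-': [281, 233], 'BB+': [287, 241], 'FT-': [317, 185], 'FT+': [324, 194], 'BT-': [284, 198], 'BT+': [291, 208]}
scene 31 {'FB-': [310, 220], 'FB+': [316, 229], 'BB-': [286, 221], 'BB+': [292, 230], 'FT-': [342, 180], 'FT+': [349, 189], 'BT-': [318, 179], 'BT+': [325, 188]}
scene 36 {'FB-': [310, 220], 'FB+': [316, 229], 'BB-': [288, 219], 'BB+': [294, 228], 'FT-': [345, 181], 'FT+': [352, 189], 'BT-': [324, 177], 'BT+': [331, 185]}
scene 39 {'FB-': [310, 220], 'FB+': [316, 229], 'BB-': [289, 218], 'BB+': [295, 227], 'FT-': [347, 181], 'FT+': [354, 189], 'BT-': [327, 176], 'BT+': [334, 184]}
scene 42 {'FB-': [310, 220], 'FB+': [316, 229], 'BB-': [290, 217], 'BB+': [296, 225], 'FT-': [348, 181], 'FT+': [355, 190], 'BT-': [330, 175], 'BT+': [337, 184]}
green [258 124  10  20 136] [[262, 124], [258, 125], [259, 143], [267, 137]]
green [324 178  28  16 234] [[324, 181], [330, 189], [347, 193], [351, 190], [344, 182], [337, 180], [338, 183], [335, 185], [329, 178]]
green [291 186  53  40 973] [[343, 197], [327, 194], [320, 186], [291, 218], 
[... 1388 characters left out ...]
25, 231], 'FB+': [216, 232], 'BB-': [224, 205], 'BB+': [214, 205], 'FT-': [222, 254], 'FT+': [211, 254], 'BT-': [220, 225], 'BT+': [209, 225]}
green [217 205   6  12  63] [[218, 205], [217, 216], [221, 216], [222, 205]]
green [305 206  24  30 275] [[322, 206], [318, 208], [305, 229], [312, 235], [328, 211], [325, 208], [326, 212], [321, 215], [318, 210]]
clay [228  64  38  17 319] [[265, 65], [228, 75], [231, 80], [245, 79], [261, 72]]
clay [92 90  9 28 68] [[92, 90], [100, 117]]
clay [223 186  11  30 269] [[224, 186], [223, 213], [233, 215], [233, 186]]
t 58.05 pos [ 622.9 -147.2  250.8] a -20.0 F [-0.5 -0.  -0.3] w 84.0
total [   1.  -174.1    0.3] rows 4 each [  0.3 -43.5   0.1] turn 90.0
```

Request:
{"name": "send_rows", "arguments": {"moves": [[0, -44, 0, 0], [0, -44, 0, 0], [0, -43, 0, 0], [0, -43, 0, 0], [0, 0, 0, -10], [0, 0, 0, -10], [0, 0, 0, -10], [0, 0, 0, -10]]}}

```text
time: 59.05
tool_pos: [458.6, -87.1, 252.2]
tcp_rot: [1.009, 1.57, -0.207]
contact_force: [-0.2, 0.2, -0.2]
grip_width: 91.7
```

Request:
{"name": "send_rows", "arguments": {"moves": [[0, 0, 0, -10], [0, 0, 0, -10], [0, 0, 0, -10], [0, 0, 0, -10], [0, 0, 0, -10], [0, 0, 0, 0]]}}

```text
time: 59.8
tool_pos: [458.8, -87.2, 252.1]
tcp_rot: [0.143, 1.57, -0.208]
contact_force: [-0.2, 0.2, 0.4]
grip_width: 92.1
```

```bash
python3 - <<'E'
from h import *
plan(*rack(-103,-17.5),123,70)
E
```

```text
t 59.8 pos [458.8 -87.2 252.1] a 69.9 F [-0.2  0.2  0.4] w 92.1
total [129.1  -0.5   0.4] rows 3 each [43.  -0.2  0.1] turn -0.1
```

Request:
{"name": "send_rows", "arguments": {"moves": [[35, 0, 0, 0], [35, 0, 0, 0], [30, 0, 0, 0], [20, 0, 0, 0], [9, 0, 0, 0], [0, 0, 0, 0]]}}

```text
time: 60.55
tool_pos: [459.4, -87.5, 122.7]
tcp_rot: [2.88, 1.57, 2.529]
contact_force: [-0.3, 0.2, 0.9]
grip_width: 91.7
```

Request:
{"name": "send_rows", "arguments": {"moves": [[0, 0, 0, 0], [0, 0, 0, 0], [0, 0, 0, 0], [0, 0, 0, 0], [0, 0, 0, 0], [0, 0, 0, 0], [0, 0, 0, 0], [0, 0, 0, 0]], "hand": 0}}

```text
time: 61.55
tool_pos: [459.6, -87.6, 122.6]
tcp_rot: [2.57, 1.571, 2.22]
contact_force: [0.1, -0.2, 0.5]
grip_width: 29.9
```

Request:
{"name": "send_rows", "arguments": {"moves": [[-10, 0, 0, 0], [-20, 0, 0, 0], [-25, 0, 0, 0], [-30, 0, 0, 0], [-30, 0, 0, 0], [-50, 0, 0, 0], [0, 0, 0, 0]]}}

```text
time: 62.42
tool_pos: [461.1, -88.1, 291.7]
tcp_rot: [0.01, 1.563, -0.339]
contact_force: [-0.1, -0.5, -1.1]
grip_width: 30.2
```

```bash
python3 - <<'E'
from h import *
plan(*rack(-242,75),285,70)
o=get_obs(); G=o['tool_pos']+[0,0,19]; c=save('scene','sc13')
for t in (35,39,43): print(t,corners(c,G,t,RX,RY,139,38))
h=cv2.cvtColor(c['image'],cv2.COLOR_RGB2HSV); m=cv2.inRange(h,(50,50,40),(90,255,255)); k,l,st,ce=cv2.connectedComponentsWithStats(m)
for i in range(1,k):
    if st[i,4]>60: print(st[i],cv2.approxPolyDP(max(cv2.findContours((l==i).astype(np.uint8),0,2)[0],key=len),2,True).reshape(-1,2).tolist())
E
```

```text
t 62.42 pos [461.1 -88.1 291.7] a 70.0 F [-0.1 -0.5 -1.1] w 30.2
total [   5.6   92.  -141.1] rows 4 each [  1.4  23.  -35.3] turn -0.0
35 {'FB-': [320, 180], 'FB+': [327, 189], 'BB-': [295, 177], 'BB+': [302, 186], 'FT-': [361, 131], 'FT+': [369, 140], 'BT-': [336, 124], 'BT+': [345, 133]}
39 {'FB-': [317, 181], 'FB+': [324, 190], 'BB-': [293, 175], 'BB+': [300, 184], 'FT-': [360, 132], 'FT+': [368, 141], 'BT-': [338, 122], 'BT+': [346, 131]}
43 {'FB-': [314, 181], 'FB+': [321, 190], 'BB-': [292, 173], 'BB+': [299, 183], 'FT-': [359, 133], 'FT+': [368, 142], 'BT-': [339, 121], 'BT+': [348, 130]}
[259 110  31  13 276] [[259, 113], [259, 119], [287, 122], [289, 112], [267, 110], [268, 113], [264, 116]]
[258 124  30  31 790] [[259, 124], [259, 151], [285, 154], [287, 127]]
[333 124  21  18 182] [[333, 128], [341, 137], [352, 141], [351, 131], [346, 131], [340, 124]]
[ 295  134   63   54 1662] [[357, 150], [351, 151], [350, 147], [338, 142], [330, 134], [295, 175], [301, 182], [323, 187]]
```

Request:
{"name": "send_rows", "arguments": {"moves": [[0, 0, -36, 0], [0, 20, -35, 0], [0, 24, -35, 0], [0, 24, -35, 0], [0, 24, 0, 0], [40, 0, 0, 0], [45, 0, 0, 0], [0, 0, 0, 0]]}}

```text
time: 63.48
tool_pos: [355.7, 47.4, 199.9]
tcp_rot: [-2.885, 1.562, 3.049]
contact_force: [0.5, -0.9, -0.4]
grip_width: 29.7
```

```bash
python3 - <<'E'
from h import *
plan(*rack(-242,75),117,70)
E
```

```text
t 63.48 pos [355.7  47.4 199.9] a 70.0 F [ 0.5 -0.9 -0.4] w 29.7
total [82.9  1.   5.2] rows 2 each [41.4  0.5  2.6] turn -0.0
```

Request:
{"name": "send_rows", "arguments": {"moves": [[30, 1, 2, 0], [30, 0, 2, 0], [15, 0, 0, 0], [7, 0, 0, 0], [0, 0, 0, 0], [0, 0, 0, 0]]}}

```text
time: 64.22
tool_pos: [363.4, 46.7, 121.5]
tcp_rot: [0.325, 1.569, -0.025]
contact_force: [-0.3, -0.9, -1.5]
grip_width: 29.9
```

```bash
python3 - <<'E'
from h import *
plan(*rack(-242,75),117,70)
E
```

```text
t 64.22 pos [363.4  46.7 121.5] a 70.0 F [-0.3 -0.9 -1.5] w 29.9
total [ 4.4 -1.1 -3.1] rows 1 each [ 4.4 -1.1 -3.1] turn -0.0
```

Request:
{"name": "send_rows", "arguments": {"moves": [[4.5, -1, 0, 0], [0, 0, 4, 0], [0, 0, 4, 0], [0, 0, 4, 0], [0, 0, 4, 0], [0, 0, 4, 0], [0, 0, 4, 0], [0, 0, 0, 0]]}}

```text
time: 65.22
tool_pos: [381.1, 38.3, 115.1]
tcp_rot: [-2.97, 1.561, 2.964]
contact_force: [-9.3, 2.3, 3.4]
grip_width: 29.9
```

Request:
{"name": "send_rows", "arguments": {"moves": [[-2, 0, 5, 0], [-3, 0, 5, 0], [-3, 0, 5, 0], [-3, 0, 5, 0], [-3, 0, 5, 0], [-2, 0, 5, 0], [0, 0, 5, 0], [0, 0, 5, 0]]}}

```text
time: 66.22
tool_pos: [421.1, 24.2, 131.7]
tcp_rot: [-3.032, 1.566, 2.901]
contact_force: [-5.5, 1.4, 0.8]
grip_width: 30.0
```

Request:
{"name": "send_rows", "arguments": {"moves": [[0, 0, 5, 0], [0, 0, 5, 0], [0, 0, 5, 0], [0, 0, 4, 0], [0, 0, 0, 0]]}}

```text
time: 66.85
tool_pos: [441.0, 17.1, 132.1]
tcp_rot: [0.179, 1.57, -0.171]
contact_force: [-2.0, 0.4, -1.2]
grip_width: 29.8
```

```bash
python3 - <<'E'
from h import *
plan(*rack(-157,75),133,70)
o=get_obs(); G=o['tool_pos']+[0,0,19]; c=save('scene','sc14')
for t in (-5,0,5,10,20): print(t,corners(c,G,t,RX,RY,139,38))
h=cv2.cvtColor(c['image'],cv2.COLOR_RGB2HSV); m=cv2.inRange(h,(50,50,40),(90,255,255)); k,l,st,ce=cv2.connectedComponentsWithStats(m)
for i in range(1,k):
    if st[i,4]>100 and ce[i][0]>320: print(st[i],cv2.approxPolyDP(max(cv2.findContours((l==i).astype(np.uint8),0,2)[0],key=len),2,True).reshape(-1,2).tolist())
E
```

```text
t 66.85 pos [441.   17.1 132.1] a 70.0 F [-2.   0.4 -1.2] w 29.8
total [-0.9  0.1 -1. ] rows 1 each [-0.9  0.1 -1. ] turn -0.0
-5 {'FB-': [380, 223], 'FB+': [387, 231], 'BB-': [351, 237], 'BB+': [358, 246], 'FT-': [391, 190], 'FT+': [399, 199], 'BT-': [359, 205], 'BT+': [367, 214]}
0 {'FB-': [376, 225], 'FB+': [383, 234], 'BB-': [348, 238], 'BB+': [355, 247], 'FT-': [391, 190], 'FT+': [399, 199], 'BT-': [360, 204], 'BT+': [368, 213]}
5 {'FB-': [372, 227], 'FB+': [379, 236], 'BB-': [344, 238], 'BB+': [351, 247], 'FT-': [391, 191], 'FT+': [399, 200], 'BT-': [361, 202], 'BT+': [369, 212]}
10 {'FB-': [368, 229], 'FB+': [375, 238], 'BB-': [341, 239], 'BB+': [348, 248], 'FT-': [391, 192], 'FT+': [399, 201], 'BT-': [362, 201], 'BT+': [370, 211]}
20 {'FB-': [360, 233], 'FB+': [367, 242], 'BB-': [335, 239], 'BB+': [342, 248], 'FT-': [390, 194], 'FT+': [398, 203], 'BT-': [364, 198], 'BT+': [372, 208]}
[363 195  21  18 178] [[380, 196], [372, 198], [378, 202], [376, 207], [368, 204], [370, 199], [364, 202], [364, 207], [369, 212], [380, 209], [383, 206]]
[353 211  40  32 696] [[392, 214], [387, 217], [377, 214], [369, 218], [361, 211], [353, 228], [357, 230], [354, 241], [358, 242], [381, 233]]
```

Request:
{"name": "send_rows", "arguments": {"moves": [[0, 0, 3, 0], [0, 0, 0, 0], [0, 0, -8, 0], [-40, 0, 0, 0], [-50, 0, 0, 0], [-50, 0, 0, 0], [-35, 0, 0, 0], [0, 0, 0, 0]]}}

```text
time: 67.9
tool_pos: [437.2, 18.8, 309.9]
tcp_rot: [0.201, 1.563, -0.149]
contact_force: [-0.0, 0.4, -2.0]
grip_width: 30.2
```

```bash
python3 - <<'E'
from h import *
plan(*base(-7,35),305,35)
E
```

```text
t 67.9 pos [437.2  18.8 309.9] a 70.0 F [-0.   0.4 -2. ] w 30.2
total [   5.4 -306.   135.9] rows 7 each [  0.8 -43.7  19.4] turn 35.0
```

Request:
{"name": "send_rows", "arguments": {"moves": [[0, -44, 19, 0], [0, -44, 19, 0], [0, -44, 19, 0], [0, -44, 20, 0], [0, -44, 20, 0], [0, -43, 20, 0], [0, -43, 19, 0], [0, 0, 0, 0]]}}

```text
time: 68.9
tool_pos: [458.0, -317.8, 304.5]
tcp_rot: [3.039, 1.568, 2.685]
contact_force: [0.4, 0.6, -2.6]
grip_width: 29.4
```

Request:
{"name": "send_rows", "arguments": {"moves": [[0, 0, 0, 9], [0, 0, 0, 9], [0, 0, 0, 9], [0, 0, 0, 8], [0, 0, 0, 0]]}}

```text
time: 69.53
tool_pos: [458.6, -314.0, 306.2]
tcp_rot: [-3.139, 1.57, 2.185]
contact_force: [0.1, 0.6, -1.1]
grip_width: 29.9
```

```bash
python3 - <<'E'
from h import *
plan(*base(-7,35),152,35)
E
```

```text
t 69.53 pos [ 458.6 -314.   306.2] a 35.1 F [ 0.1  0.6 -1.1] w 29.9
total [154.2   0.6   2. ] rows 4 each [38.6  0.2  0.5] turn 0.1
```

Request:
{"name": "send_rows", "arguments": {"moves": [[40, 0, 2, 0], [45, 0, 0, 0], [40, 0, 0, 0], [22, 0, 0, 0], [7, 0, 0, 0], [0, 0, 0, 0]]}}

```text
time: 70.28
tool_pos: [459.9, -316.5, 153.2]
tcp_rot: [1.85, 1.571, 0.891]
contact_force: [0.6, -0.6, -1.1]
grip_width: 29.7
```

Request:
{"name": "send_rows", "arguments": {"moves": [[3, 0, 0, 0], [3, 0, 0, 0], [0, 0, 0, 0]]}}

```text
time: 70.65
tool_pos: [459.8, -316.7, 147.2]
tcp_rot: [0.736, 1.571, -0.225]
contact_force: [0.4, -0.5, -0.7]
grip_width: 29.8
```

Request:
{"name": "send_rows", "arguments": {"moves": [[1.5, 0, 0, 0], [0, 0, 0, 0]]}}

```text
time: 70.9
tool_pos: [459.8, -316.6, 145.5]
tcp_rot: [2.761, 1.571, 1.8]
contact_force: [0.4, 0.4, -0.9]
grip_width: 30.0
```

Request:
{"name": "send_rows", "arguments": {"moves": [[1.5, 0, 0, 0], [1, 0, 0, 0], [0, 0, 0, 0]]}}

```text
time: 71.28
tool_pos: [459.8, -316.6, 143.0]
tcp_rot: [2.983, 1.571, 2.022]
contact_force: [0.2, 0.2, -1.9]
grip_width: 30.1
```

Request:
{"name": "send_rows", "arguments": {"moves": [[1, 0, 0, 0], [0, 0, 0, 0]]}}

```text
time: 71.53
tool_pos: [460.0, -316.8, 142.7]
tcp_rot: [0.282, 1.57, -0.678]
contact_force: [-0.5, -0.5, 2.7]
grip_width: 29.9
```

Request:
{"name": "send_rows", "arguments": {"moves": [[1, 0, 0, 0], [0, 0, 0, 0]]}}

```text
time: 71.78
tool_pos: [460.4, -317.4, 142.4]
tcp_rot: [0.168, 1.568, -0.793]
contact_force: [-0.6, -1.4, 7.9]
grip_width: 29.7
```

Request:
{"name": "send_rows", "arguments": {"moves": [[0, 0, 0, 0], [0, 0, 0, 0], [0, 0, 0, 0], [0, 0, 0, 0]], "hand": 0.55}}

```text
time: 72.28
tool_pos: [459.8, -316.6, 140.9]
tcp_rot: [3.1, 1.57, 2.139]
contact_force: [-0.6, -0.4, -0.0]
grip_width: 50.5
```

Request:
{"name": "send_rows", "arguments": {"moves": [[-20, 0, 0, 0], [-40, 0, 0, 0], [-50, 0, 0, 0], [-40, 0, -30, 0], [0, 0, -50, 0], [0, 0, -40, 0], [0, 30, 0, 0], [0, 0, 0, 0]]}}

```text
time: 73.28
tool_pos: [416.2, -200.2, 291.3]
tcp_rot: [0.743, 1.57, -0.216]
contact_force: [-0.7, -0.7, -0.5]
grip_width: 50.5
```

```bash
python3 - <<'E'
from h import *
plan(*base(-7,35),152,35)
for n in('scene','top'):
    c=save(n,n+'15')
    for yy in(-45,35): print(n,corners(c,np.array([*base(0,yy),25.]),0,BX,BY,0,45))
    h=cv2.cvtColor(c['image'],cv2.COLOR_RGB2HSV); m=cv2.inRange(h,(50,50,40),(90,255,255)); k,l,st,ce=cv2.connectedComponentsWithStats(m)
    for i in range(1,k):
        if st[i,4]>60: print(st[i],cv2.approxPolyDP(max(cv2.findContours((l==i).astype(np.uint8),0,2)[0],key=len),2,True).reshape(-1,2).tolist())
    for q in range(1):
        m=cv2.inRange(h,(23,50,120),(36,255,255)); k,l,st,ce=cv2.connectedComponentsWithStats(m); p0=proj(c,[639.4,30.4,55])
        i=min([i for i in range(1,k) if st[i,4]>60],key=lambda i:np.hypot(*(ce[i]-p0))); print('tester',st[i],ce[i].round(1),p0.round(1),ray(c,ce[i],55).round())
a=cv2.resize(load('scene15')['image'][90:315,220:370],(400,600),interpolation=3); b=cv2.resize(load('top15')['image'][165:265,145:345],(400,200),interpolation=3)
o=np.zeros((600,800,3),np.uint8); o[:,:400]=a; o[:200,400:]=b
h=cv2.resize(load('scene15')['image'],(400,300)); o[250:550,400:]=h
cv2.imwrite('pics/final.png',o[:,:,::-1])
E
```

```text
t 73.28 pos [ 416.2 -200.2  291.3] a 35.1 F [-0.7 -0.7 -0.5] w 50.5
total [139.4 -30.2 119.2] rows 4 each [34.9 -7.6 29.8] turn 0.1
scene {'FB-': [286, 149], 'FB+': [285, 156], 'BB-': [257, 146], 'BB+': [256, 153], 'FT-': [289, 111], 'FT+': [288, 118], 'BT-': [258, 108], 'BT+': [256, 115]}
scene {'FB-': [283, 168], 'FB+': [282, 175], 'BB-': [254, 165], 'BB+': [252, 172], 'FT-': [286, 131], 'FT+': [285, 138], 'BT-': [253, 127], 'BT+': [251, 135]}
[259 110  31  13 278] [[259, 113], [259, 119], [288, 122], [289, 112], [267, 110], [268, 113], [264, 116]]
[253 124  35  19 461] [[253, 133], [254, 138], [286, 142], [284, 139], [287, 127], [259, 124], [258, 127], [263, 132], [260, 135]]
[253 143  31  31 825] [[253, 143], [254, 170], [280, 173], [283, 146]]
tester [301 267  27  31 587] [313.5 280.8] [328.3 281.1] [663.   5.  55.]
top {'FB-': [307, 249], 'FB+': [299, 243], 'BB-': [322, 225], 'BB+': [314, 220], 'FT-': [313, 235], 'FT+': [304, 229], 'BT-': [329, 209], 'BT+': [320, 203]}
top {'FB-': [285, 235], 'FB+': [277, 230], 'BB-': [300, 212], 'BB+': [292, 207], 'FT-': [288, 219], 'FT+': [279, 213], 'BT-': [305, 194], 'BT+': [296, 189]}
[286 190  20  20 162] [[305, 195], [301, 192], [302, 197], [297, 199], [297, 190], [286, 206], [289, 209], [296, 208]]
[305 206  24  30 275] [[322, 206], [305, 229], [312, 235], [327, 213], [327, 209], [323, 215], [318, 212]]
tester [162 189  20  20 298] [171.8 198.4] [164.5 206.5] [657.   1.  55.]
```

View pics/final.png

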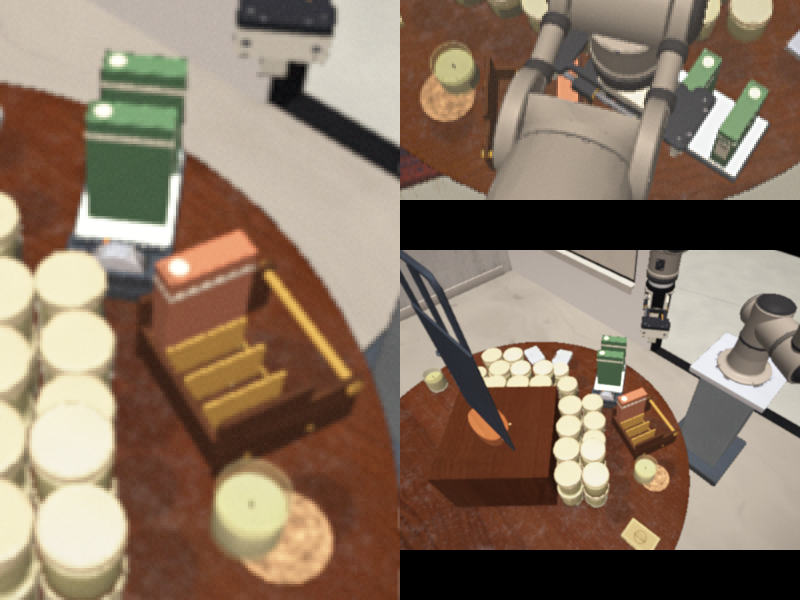

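```bash
python3 - <<'E'
from h import *
c=load('scene15')
for p in [(252,272),(247,323),(246,215),(246,245),(248,300)]: print(p,ray(c,p,82).round(),ray(c,p,164).round())
plan(655,60,270,-20,step=52)
E
```

```text
(252, 272) [ 755. -103.   82.] [783. -74. 164.]
(247, 323) [845. -30.  82.] [865.  -8. 164.]
(246, 215) [ 652. -224.   82.] [ 691. -182.  164.]
(246, 245) [ 714. -163.   82.] [ 747. -127.  164.]
(248, 300) [808. -63.  82.] [831. -38. 164.]
t 73.38 pos [ 415.5 -201.2  291. ] a 35.0 F [0.1 0.4 0.5] w 50.9
total [ 20.9 346.  -76.6] rows 7 each [  3.   49.4 -10.9] turn 55.0
```

Request:
{"name": "send_rows", "arguments": {"moves": [[0, 49, -11, 0], [3, 49, -11, 0], [3, 49, -11, 0], [3, 50, -11, 0], [3, 50, -11, 0], [4, 50, -11, 0], [4, 49, -11, 0], [0, 0, 0, 10]], "hand": 1}}

```text
time: 74.38
tool_pos: [656.2, 62.1, 268.5]
tcp_rot: [-2.195, 1.568, 2.952]
contact_force: [0.1, -0.0, -0.6]
grip_width: 91.6
```

Request:
{"name": "send_rows", "arguments": {"moves": [[0, 0, 0, 9], [0, 0, 0, 9], [0, 0, 0, 9], [0, 0, 0, 9], [0, 0, 0, 9], [0, 0, 0, 0]]}}

```text
time: 75.12
tool_pos: [655.1, 59.2, 270.6]
tcp_rot: [-1.064, 1.57, -2.984]
contact_force: [-1.0, -0.7, 0.1]
grip_width: 91.8
```

```bash
python3 - <<'E'
from h import *
plan(659,3,270,-20)
c=wsave('w20'); im=c['image']; h=cv2.cvtColor(im,cv2.COLOR_RGB2HSV)
print('exp', wproj(c,np.array([659,3,75.])).round(), wproj(c,np.array([639.4,30.4,3.])).round())
m=cv2.inRange(h,(23,40,110),(37,255,255)); k,l,st,ce=cv2.connectedComponentsWithStats(m)
for i in range(1,k):
    if st[i,4]>300: print(st[i],ce[i].round(1),W(c,ce[i],60).round(1))
m=cv2.inRange(h,(8,60,150),(22,255,255)); k,l,st,ce=cv2.connectedComponentsWithStats(m)
for i in range(1,k):
    if st[i,4]>300: print('cork',st[i],ce[i].round(1))
# circles
g=cv2.medianBlur(cv2.cvtColor(im,cv2.COLOR_RGB2GRAY),3)
print(cv2.HoughCircles(g[60:260,150:400],cv2.HOUGH_GRADIENT,1,15,param1=100,param2=25,minRadius=22,maxRadius=50))
E
```

```text
t 75.12 pos [655.1  59.2 270.6] a -20.0 F [-1.  -0.7  0.1] w 91.8
total [ 0.6 22.9 51.5] rows 2 each [ 0.3 11.5 25.7] turn -0.0
exp [274. 201.] [253. 172.]
[ 318   50   58   71 2219] [347.3  84.4] [795.7 112.5  60. ]
[ 251  167   46   51 1822] [272.8 192.6] [660.2   9.6  60. ]
[356 172  34  35 432] [368.7 184. ] [788.1 -23.9  60. ]
[378 187  50  49 822] [395.5 203. ] [822.2 -66.7  60. ]
[341 197  37  31 374] [359.8 218.1] [764.2 -69.2  60. ]
[311 251  26  17 316] [322.9 260.2] [ 696.1 -116.3   60. ]
[ 277  290   81   28 1247] [323.3 303.4] [ 676.8 -199.8   60. ]
cork [ 223  143   78   84 2455] [253.5 175.3]
cork [205 255  61  14 723] [235.4 261.5]
cork [209 294  56   7 338] [238.7 296.7]
cork [ 244  297  207   28 1520] [345.1 313.5]
[[[103.5 114.5  31.4]
  [123.5 137.5  28.1]
  [247.5 149.5  25.2]]]
```

```bash
python3 - <<'E'
from h import *
c=load('w20')
p=W(c,(273.5,197.5),75.5); print('rim',p.round(1),'coaster',W(c,(253.5,174.5),3).round(1)); print('base exp px',wproj(c,np.array([p[0],p[1],1.5])))
plan(p[0],p[1],24,-20)
E
```

```text
rim [659.9   8.5  75.5] coaster [638.8  26.6   3. ]
base exp px [270.81961252 180.49030409]
t 75.17 pos [655.1  59.4 270.7] a -19.9 F [-0.1  0.5  0.5] w 91.9
total [246.7  22.   46.1] rows 6 each [41.1  3.7  7.7] turn 0.1
```

Request:
{"name": "send_rows", "arguments": {"moves": [[35, 11, 23, 0], [40, 11, 23, 0], [45, 0, 0, 0], [45, 0, 0, 0], [40, 0, 0, 0], [27, 0, 0, 0], [10, 0, 0, 0], [0, 0, 0, 0]]}}

```text
time: 76.18
tool_pos: [660.0, 9.3, 29.0]
tcp_rot: [-1.397, 1.57, 2.966]
contact_force: [-0.7, -1.0, -0.0]
grip_width: 91.7
```

```bash
python3 - <<'E'
from h import *
plan(659.9,8,24,-20)
c=wsave('w21'); print(wproj(c,np.array([659.9,8.,70.])).round())
E
```

```text
t 76.17 pos [660.    9.3  29. ] a -20.0 F [-0.7 -1.  -0. ] w 91.7
total [5.  0.4 1.2] rows 1 each [5.  0.4 1.2] turn 0.0
[257. 280.]
```

Request:
{"name": "send_rows", "arguments": {"moves": [[3, 0, 0, 0], [0, 0, 0, 0], [0, 0, 0, 0], [0, 0, 0, 0], [0, 0, 0, 0], [0, 0, 0, 0]], "hand": 0}}

```text
time: 76.97
tool_pos: [660.3, 9.5, 26.7]
tcp_rot: [1.903, 1.57, -0.017]
contact_force: [-0.8, 0.4, 5.3]
grip_width: 66.5
```

Request:
{"name": "send_rows", "arguments": {"moves": [[-6, 0, 0, 0], [-6, 0, 0, 0], [0, 0, 0, 0]]}}

```text
time: 77.35
tool_pos: [660.1, 9.5, 38.5]
tcp_rot: [1.963, 1.57, 0.042]
contact_force: [0.5, 0.2, -3.1]
grip_width: 66.6
```

```bash
python3 - <<'E'
from h import *
wsave('w22')
for f in('w2','w3','w22'):
    c=load(f); im=c['image'][150:270,190:325]; h=cv2.cvtColor(im,cv2.COLOR_RGB2HSV); m=cv2.inRange(h,(23,40,110),(37,255,255)); k,l,st,ce=cv2.connectedComponentsWithStats(m)
    print(f,[(st[i]+[190,150,0,0,0]).tolist() for i in range(1,k) if st[i,4]>800])
    g=c['image'][:,257].astype(int); print(g[170:262:4].sum(1).tolist())
    r=c['image'][225:300,200:320].sum(2); i=np.unravel_index(c['image'][255:275,245:270].sum(2).argmin(),(20,25)); print('wick',i[0]+255,i[1]+245)
plan(639.4,31,35,-20)
E
```

```text
w2 [[193, 192, 130, 78, 6944]]
[650, 650, 649, 521, 525, 278, 289, 298, 309, 315, 323, 408, 416, 419, 423, 474, 469, 460, 459, 459, 461, 463, 462]
wick 268 257
w3 [[190, 187, 135, 83, 7898]]
[522, 579, 469, 350, 363, 382, 397, 406, 419, 425, 438, 532, 541, 545, 549, 603, 599, 589, 588, 589, 591, 590, 591]
wick 267 257
w22 [[194, 195, 127, 75, 6877]]
[508, 452, 494, 455, 494, 498, 448, 418, 433, 441, 453, 461, 471, 568, 577, 581, 583, 595, 658, 625, 625, 627, 627]
wick 270 258
t 77.4 pos [659.9   9.5  38.1] a -20.0 F [-0.8  0.1 -2.7] w 66.4
total [  3.1 -26.6 -13.1] rows 1 each [  3.1 -26.6 -13.1] turn -0.0
```

Request:
{"name": "send_rows", "arguments": {"moves": [[0, -13, -9, 0], [0, -13.5, -9, 0], [4, 0, 0, 0], [4, 0, 0, 0], [2.5, 0, 0, 0], [0, 0, 0, 0]]}}

```text
time: 78.15
tool_pos: [641.2, 35.2, 27.2]
tcp_rot: [-1.363, 1.57, 3.0]
contact_force: [-0.4, 0.2, -1.9]
grip_width: 66.5
```

Request:
{"name": "send_rows", "arguments": {"moves": [[1.5, 0, 0, 0], [0, 0, 0, 0]]}}

```text
time: 78.4
tool_pos: [641.5, 35.2, 26.7]
tcp_rot: [1.679, 1.57, -0.241]
contact_force: [-1.0, -0.9, 1.5]
grip_width: 66.5
```

Request:
{"name": "send_rows", "arguments": {"moves": [[0.5, 0, 0, 0], [0, 0, 0, 0], [0, 0, 0, 0], [0, 0, 0, 0], [0, 0, 0, 0]], "hand": 1}}

```text
time: 79.03
tool_pos: [641.2, 35.5, 25.6]
tcp_rot: [3.0, 1.571, 1.08]
contact_force: [0.4, -0.2, -0.0]
grip_width: 91.9
```

Request:
{"name": "send_rows", "arguments": {"moves": [[-20, 0, 0, 0], [-45, 0, 0, 0], [-50, 0, 0, 0], [-50, 0, 0, 0], [-50, 0, 0, 0], [-30, 0, -10, 0], [0, 0, -10, 0], [0, 0, 0, 0]]}}

```text
time: 80.03
tool_pos: [647.6, 55.0, 269.0]
tcp_rot: [-1.331, 1.569, 3.032]
contact_force: [-0.4, 0.2, -0.2]
grip_width: 91.6
```

```bash
python3 - <<'E'
from h import *
c=wsave('w23'); plan(639,30,270,-20)
g=cv2.medianBlur(cv2.cvtColor(c['image'],cv2.COLOR_RGB2GRAY),3); x0,y0=150,60
C=cv2.HoughCircles(g[y0:260,x0:400],cv2.HOUGH_GRADIENT,1,4,param1=100,param2=18,minRadius=22,maxRadius=45)[0]+[x0,y0,0]
e=[wproj(c,np.array([639.4,30.4,z])).round() for z in(3,76)]; print(e)
for q in C:
    if np.hypot(*(q[:2]-e[0]))<50: print(q.round(1),W(c,q[:2],3).round(1)[:2],W(c,q[:2],76).round(1)[:2])
h=cv2.cvtColor(c['image'],cv2.COLOR_RGB2HSV)
m=cv2.inRange(h,(23,40,110),(37,255,255)); k,l,st,ce=cv2.connectedComponentsWithStats(m); print([(st[i].tolist(),ce[i].round(1)) for i in range(1,k) if st[i,4]>300 and np.hypot(*(ce[i]-e[1]))<40])
m=cv2.inRange(h,(8,60,150),(22,255,255)); k,l,st,ce=cv2.connectedComponentsWithStats(m); print([st[i].tolist() for i in range(1,k) if st[i,4]>100 and np.hypot(*(ce[i]-e[0]))<60])
E
```

```text
t 80.08 pos [647.4  54.6 268.6] a -20.0 F [ 0.6 -1.5 -0. ] w 91.9
total [-1.4  0.5 25.9] rows 1 each [-1.4  0.5 25.9] turn 0.0
[array([257., 168.]), array([257., 183.])]
[257.5 168.5  30.3] [639.9  29.4] [646.2  47.4]
[257.5 178.5  22.8] [634.7  15. ] [641.9  35.4]
[258.5 184.5  25.2] [632.9   5.7] [640.4  27.7]
[259.5 174.5  27.2] [639.5  19.8] [645.9  39.4]
[254.5 175.5  26.6] [632.1  20.9] [639.7  40.3]
[244.5 172.5  43.3] [619.7  30.2] [629.5  48. ]
[253.5 167.5  27. ] [634.9  32.9] [642.1  50.2]
[262.5 185.5  31.1] [638.    2.2] [644.6  24.8]
[264.5 174.5  30.8] [646.5  17.3] [651.7  37.3]
[264.5 165.5  37.7] [651.1  30.2] [655.5  48. ]
[252.5 182.5  28.8] [625.5  11.7] [634.3  32.7]
[260.5 164.5  25.4] [646.1  33.6] [651.3  50.9]
[250.5 174.5  31.6] [627.   24.3] [635.6  43.1]
[261.5 170.5  25.2] [644.4  24.6] [649.9  43.3]
[256.5 164.5  26.3] [640.6  35.6] [646.8  52.5]
[248.5 169.5  23. ] [626.9  32.5] [635.5  49.9]
[([234, 151, 48, 51, 1874], array([257.5, 176.6]))]
[[227, 138, 61, 72, 1584]]
```

```bash
python3 - <<'E'
from h import *
def pred(c,ctr,sgn=0):
    tz=c['T'][:,2]; return wproj(c,np.array([*ctr,0])-30*tz+[0,0,sgn+6])[1].round(1), [wproj(c,np.array([*ctr,0])+30*tz+[0,0,sgn+z])[1].round(1) for z in(50,56,62)]
c=load('w23'); print('now',pred(c,(639.4,30.4),3),'seen 151,202')
c=load('w1'); print('w1',pred(c,(429,-339),25))
h=cv2.cvtColor(c['image'],cv2.COLOR_RGB2HSV); m=cv2.inRange(h,(23,40,110),(37,255,255)); k,l,st,ce=cv2.connectedComponentsWithStats(m); i=l[195,259]; print(st[i])
s=save('scene','scF'); t=save('top','topF')
for n,c in(('scene',s),('top',t)):
    h=cv2.cvtColor(c['image'],cv2.COLOR_RGB2HSV); m=cv2.inRange(h,(23,50,120),(36,255,255)); k,l,st,ce=cv2.connectedComponentsWithStats(m); p0=proj(c,[639.4,30.4,55])
    i=min([i for i in range(1,k) if st[i,4]>60],key=lambda i:np.hypot(*(ce[i]-p0))); print(n,st[i],ce[i].round(1),p0.round(1))
    m=cv2.inRange(h,(5,140,170),(25,255,255))
    for yx in np.argwhere(m):
        q=ray(c,yx[::-1],45)[:2]-CB
        if abs(q@BX)<50 and 86<q@BY<108: print(n,yx[::-1],h[tuple(yx)],round(q@BX),round(q@BY))
E
```

```text
now (np.float64(148.7), [np.float64(199.0), np.float64(200.6), np.float64(202.3)]) seen 151,202
w1 (np.float64(162.5), [np.float64(214.5), np.float64(216.3), np.float64(218.2)])
[     0      0    512    384 180568]
scene [314 269  28  30 600] [327.6 282.2] [328.3 281.1]
top [156 197  20  20 304] [165.6 206.6] [164.5 206.5]
top [274 202] [  8 142 187] 20 105
top [274 203] [ 10 173 203] 18 103
top [275 203] [  9 193 205] 19 101
top [276 203] [ 11 164 183] 21 98
top [276 204] [ 15 182 224] 18 96
top [277 204] [ 21 150 189] 20 93
top [277 205] [ 22 167 203] 17 92
top [278 205] [ 22 185 199] 19 89
```

```bash
python3 -c "
from h import *
print(close_job())"
```

```text
the job is handed in; nothing more can be done
None
```

The changeover is finished and handed in after about 80 s of robot time. `close_job` reports no verdict, so what follows rests on my own last camera checks.

- **Tester:** I put it on the coaster first. It was later knocked about 30 mm aside, so I picked it up and put it back. In the last wrist, scene and top views it is centred to within a few millimetres.
- **Dimmer:** two fingertip strokes took the pointer from click 2 to click 6. In the last top view the orange pointer lies in line with the amber mark.
- **Green cartons:** two were present, and both were tipped onto the brass rail and lifted out from there. They stand on the opal top at about y = -45 and +35 mm. Their corners match an upright, square pose to about 2–3 pixels. I last measured them just after setting the second one down, before the tester repair.
- **Clay carton:** in the last picture I viewed it stood upright in its slot.
- **Card box and stock jar:** I did not measure them separately. No move went near the card box, and none touched a jar.

Two attempts failed and were mended:
- **First tip:** the first carton fell back into its slot because it had not gone far enough, so I repeated the tip further.
- **First stand-up:** pressing the carton's front edge on the opal top only made it slide. I turned each carton upright in the grip by pushing its lower back edge against the front of the rack's end panel instead.

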